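Set out the stained plates on the light panel for scoring

ROBOT

A 6-joint arm with a two-finger parallel gripper is mounted at the origin on the work surface. World frame = base frame: x ahead of the robot, y to its left, z up, the work surface at z = 0. Lengths are in mm, angles in rad, forces in N, time in s.
With the tool pointing down it reaches from about 350 to 725 mm from the base axis. Payload 6 kg.
Tool frame: the origin (TCP) lies at the very end of the fingers, on their centre line; the grasp point (between the pads) lies robot.tcp_to_grasp behind it (robot.tcp_to_grasp is the distance from the TCP to the grasp point, in mm); z points along the fingers, y is the line along which they close (so a half turn about z gives the same grasp; the last joint's range is limited). The gripper opens to 85 mm and grips with 20 to 120 N. Pads are 22 mm wide; open, the fingers measure 114 mm over their backs; the gripper's body (76 mm by 85 mm) begins 54 mm behind the grasp point. The pads swing forward as they close: fully open they stand 13 mm farther back than shut.
Start: joints at [-0.781, 0.04, 0.085, 0, -1.615, -0.334], TCP at [264.113, -538.719, 231.261] pointing down, gripper open.
Joint ranges: [-2.56, 2.56], [-1.29, 2.01], [-1.08, 1.49], [-3.29, 1.98], [-2.81, -0.18], [-2.99, 2.99]. Speed limits (rad/s): [2.57, 2.57, 3.01, 3.14, 3.14, 3.14].

INTERFACE

Orientations are given as a rotation vector (axis times angle).
In Python, from rig import state, imaging, robot, models gives the robot as it stands.
- The arm moves only by the tool step_arm, never from a script. Its argument "plan" is a list that holds one entry, the list of rows, each a list of 5 numbers: the shift along the tool's x, y, z scaled (see below), then the turn about the tool's z scaled (see below), then the closure, from -1 (fully open) to 1 (shut). In form: [[[x, y, z, yaw, hand], ...]]. A call has 1 to 12 rows; each row is the pose to reach, as a shift and turn from the pose commanded when the call began, along the tool's axes at that moment, turning the shorter way round; what a row does not reach only later rows make up. The controller multiplies each number of a shift by 150 mm and each number of a turn by 360 degrees. A row lasts 1/12 s, in which the tool goes at most 41.7 mm and 7.16 degrees, less where a joint would pass 70% of its speed; a pose out of reach is approached as far as the arm can. A call with a number of a shift or a turn outside -1 to 1 is refused whole. A call with a gripper value outside its range is refused whole. The fingers move at their own pace and stop on an object; "squeeze" is the grip in N (left out, the last holds). Time passes only in rows, so rows that repeat a pose let the fingers close. It gives the time, the measured TCP pose, the force, the opening and the grip force at its end, in the units of the state.
- state(): the state, without advancing time (a new reading comes with each control period).
- imaging.get_image(name): name is "side" or "top"; returns a dict with "image" (420x560x3 uint8, red, green, blue), "intrinsics" (3x3 intrinsics, pixels), "dist_coeffs" ([k1, k2, p1, p2, k3] as OpenCV has them; the pictures are not rectified), "extrinsics" (4x4, takes a point from camera to world coordinates). Camera axes: x right, y up, looking along -z (the intrinsics and any distortion apply to the point x, -y, -z); pixel columns grow to the right and rows downward; lengths in mm; the calibration is good to about 2 mm. A picture is of the moment at which its call begins. There is no depth.
- robot.sign_off(): hands the job in; it is judged then, once.
Trained networks look in a picture, given as the dict that the camera call returned (one of the last four; its "shot" number tells which), for a name from the list of things; names that differ only in an ending like _2 or _b are one class to them, and where a whole thing is asked for, a point or a joint stands for the part that bears it (a point fixed in the world has none). Each returns a list of dicts, best first, with "confidence" (0 to 1); they miss things now and then, are a little off and sometimes report something else, mostly with a low value. They report only what shows in the picture. A call takes as long as a camera call. They do not tell look-alikes from the thing itself.
- models.cut_out(picture, target): "region" (420x560 bool, what is visible of it) and "position" ([column, row] in pixels, amid what is visible of it).
- models.pinpoint(picture, target): "position" ([column, row] in pixels: a listed point, or the origin of a listed thing).
The state is a dict: "clock": time; "joint_pos": joint angles; "qd": joint speeds; "effort": joint torques, N m; "tool_pos": TCP position; "ee_rot": TCP orientation; "force": force on the tool from outside, world axes, zero at the start; "ft_torque": the same for the moment, N m; "gripper_width": opening from 0.0 (shut) to 1.0 (fully open); "grip_force": force on a finger pad.
Only numpy, scipy, OpenCV 4.12 (cv2) and the standard library are available. Lean on these libraries where they do the work, as an engineer would, in place of code of your own. Each camera call takes 0.05 s, during which the arm holds its last target. There are 200 camera calls.

TASK

Get the stained well plates ready for scoring: put whatever has been left lying on the light panel into the bench tray, and slide the plates flat along the bench (never tip them) into a straight row on the panel, each inside an outlined field of its own with its far short edge up against the stop bar, filling the fields from the left as the robot sees them with none left empty in between. When the row is complete, switch the panel's lamp on by throwing the toggle on the supply box fully over, away from the robot, and turn the dimmer knob beside it clockwise to its stop. Leave the jar, dishes and dropper bottle behind the panel where they are.

Things in the scene. Friction and masses are not known exactly. Their poses are not given: they have to be found in the camera images.
- plate1: 24-well plate, a flat pinkish-white block 127.8 mm long (its own x), 85.5 mm wide (its own y), 20 mm high, 100 to 160 g, 4 x 6 round purple wells on its practically flat top; loose, lying flat, too wide to be gripped. Origin: centre of its underside; z up. All plates are alike, either end may point to the bar, any plate may go in any field. Two or three are present.
- plate2: 24-well plate, a flat pinkish-white block 127.8 mm long (its own x), 85.5 mm wide (its own y), 20 mm high, 100 to 160 g, 4 x 6 round purple wells on its practically flat top; loose, lying flat, too wide to be gripped. Origin: centre of its underside; z up. All plates are alike, either end may point to the bar, any plate may go in any field. Two or three are present.
- plate3: 24-well plate, a flat pinkish-white block 127.8 mm long (its own x), 85.5 mm wide (its own y), 20 mm high, 100 to 160 g, 4 x 6 round purple wells on its practically flat top; loose, lying flat, too wide to be gripped. Origin: centre of its underside; z up. All plates are alike, either end may point to the bar, any plate may go in any field. Two or three are present.
- tape: roll of beige masking tape lying flat: 100 mm outer diameter, 76 mm hole right through (wall 12 mm thick), 25 mm high, 100 g; origin: centre of its underside, z up. May be absent.
- marker: chunky flat-sided marker pen, white with a grey cap, 110 mm long (its own x, from -55 to +55 mm), 22 mm wide (y), 16 mm high (the cap has a thin clip), 30 g; origin: centre of its underside. May be absent.
- timer: white bench timer with a small display, 64 mm long (its own x), 50 mm wide (y), 18 mm high, 70 g; origin: centre of its underside. May be absent.
- tray: fixed white open bench tray, 230 mm (its own x) by 180 mm (y) outside, walls 4 mm thick and 30 mm high, floor 4 mm thick; on the left or on the right of the bench. Origin: centre of its underside. The things from the panel go in here.
- panel: white light panel let flush into the bench (no step), 174 x 446 mm, fixed: three fields outlined in dark lines, spaced so that fingers get in between, and, along its far edge, an aluminium stop bar 12 mm high, 440 mm long. Origin: centre of the middle field at bench level; x points to the bar, away from the robot, y along it to the left. The bar's near face is at x = +64.4 mm, so a plate end-on against it has its centre at x = 0.5 mm.
- field1 (a point): centre, at bench level, of field 1 of the panel, counted from the left (+y) as the robot sees it; axes as the panel's, at +160 mm along the panel's y. A field is 105 mm wide (y) between its lines, which leaves about 9 mm free on either side of a plate lying with its long axis square to the bar; 55 mm lie between one field and the next.
- field2 (a point): centre, at bench level, of field 2 of the panel, counted from the left (+y) as the robot sees it; axes as the panel's, at 0 mm along the panel's y. A field is 105 mm wide (y) between its lines, which leaves about 9 mm free on either side of a plate lying with its long axis square to the bar; 55 mm lie between one field and the next.
- field3 (a point): centre, at bench level, of field 3 of the panel, counted from the left (+y) as the robot sees it; axes as the panel's, at -160 mm along the panel's y. A field is 105 mm wide (y) between its lines, which leaves about 9 mm free on either side of a plate lying with its long axis square to the bar; 55 mm lie between one field and the next.
- supply: fixed white lamp supply box, 200 (its own x) x 120 (y) x 50 mm high, on the side of the bench opposite to the tray, with a black toggle on top nearer the robot and a black dimmer knob farther away; origin: centre of its underside; x points away from the robot.
- switch (a joint): the toggle's angle in rad: 0 = off (leaning towards the robot, -x of the supply box), 1.0 = on (its stop, leaning away, +x); stays where it is left, about 0.06 N m of friction. Its hinge axis runs along the box's y, 55 mm on the -x side of the box's origin and 72 mm above the bench; it stands on a black block 70 x 50 mm, 25 mm high.
- switch_tip (a point): centre of the toggle's round black tip (26 mm diameter), 50 mm from its hinge axis: about 116 mm above the bench and 24 mm on the -x side of the hinge when off, 24 mm on the +x side when on.
- dimmer (a joint): the dimmer knob's angle in rad, growing clockwise as seen from above: 0 = lowest, 1.4 = full (its stop); stays where it is left, about 0.05 N m of friction. At 0 its grip bar (42 mm long, 14 mm wide, from 62 to 94 mm above the bench) lies along the supply box's x.
- dimmer_grip (a point): point on the dimmer knob's vertical axis at the height to grip its bar; 55 mm on the +x side of the supply box's origin.
- jar: glass jar with a red lid, 72 mm diameter, 110 mm high; loose, behind the stop bar, not part of the job. Origin: centre of its underside.
- dishes: two stacked culture dishes, 91 mm diameter, 30 mm high; loose, behind the stop bar, not part of the job. Origin: centre of its underside.
- dropper: small amber bottle with a white cap, 38 mm diameter, 70 mm high; loose, behind the stop bar, not part of the job. Origin: centre of its underside.
There are look-alikes about, which are no part of the job. Leave any black or turquoise look-alike of the tape alone.

How it is judged (in metres and radians):
On the way, in this order (a step that is already met when the one before it is completed fails the run):
1. with the lamp still off, the panel is cleared into the tray and all the plates stand in the row (x of tape in the frame of tray between -0.115 and 0.115 m and y of tape in the frame of tray between -0.09 and 0.09 m and height (world z) of each of tape, marker, timer below 0.045 m and x of marker in the frame of tray between -0.115 and 0.115 m and y of marker in the frame of tray between -0.09 and 0.09 m and x of timer in the frame of tray between -0.115 and 0.115 m and y of timer in the frame of tray between -0.09 and 0.09 m and ((x of plate1 in the frame of field1 between -0.006 and 0.006 m and y of plate1 in the frame of field1 between -0.009 and 0.009 m and angle between the x axis of plate1 and the x axis of field1, either way round below 0.07 rad) or (x of plate1 in the frame of field2 between -0.006 and 0.006 m and y of plate1 in the frame of field2 between -0.009 and 0.009 m and angle between the x axis of plate1 and the x axis of field2, either way round below 0.07 rad) or (x of plate1 in the frame of field3 between -0.006 and 0.006 m and y of plate1 in the frame of field3 between -0.009 and 0.009 m and angle between the x axis of plate1 and the x axis of field3, either way round below 0.07 rad)) and ((x of plate2 in the frame of field1 between -0.006 and 0.006 m and y of plate2 in the frame of field1 between -0.009 and 0.009 m and angle between the x axis of plate2 and the x axis of field1, either way round below 0.07 rad) or (x of plate2 in the frame of field2 between -0.006 and 0.006 m and y of plate2 in the frame of field2 between -0.009 and 0.009 m and angle between the x axis of plate2 and the x axis of field2, either way round below 0.07 rad) or (x of plate2 in the frame of field3 between -0.006 and 0.006 m and y of plate2 in the frame of field3 between -0.009 and 0.009 m and angle between the x axis of plate2 and the x axis of field3, either way round below 0.07 rad)) and ((x of plate3 in the frame of field1 between -0.006 and 0.006 m and y of plate3 in the frame of field1 between -0.009 and 0.009 m and angle between the x axis of plate3 and the x axis of field1, either way round below 0.07 rad) or (x of plate3 in the frame of field2 between -0.006 and 0.006 m and y of plate3 in the frame of field2 between -0.009 and 0.009 m and angle between the x axis of plate3 and the x axis of field2, either way round below 0.07 rad) or (x of plate3 in the frame of field3 between -0.006 and 0.006 m and y of plate3 in the frame of field3 between -0.009 and 0.009 m and angle between the x axis of plate3 and the x axis of field3, either way round below 0.07 rad)) and ((x of plate1 in the frame of field1 between -0.006 and 0.006 m and y of plate1 in the frame of field1 between -0.009 and 0.009 m and angle between the x axis of plate1 and the x axis of field1, either way round below 0.07 rad) or (x of plate2 in the frame of field1 between -0.006 and 0.006 m and y of plate2 in the frame of field1 between -0.009 and 0.009 m and angle between the x axis of plate2 and the x axis of field1, either way round below 0.07 rad) or (x of plate3 in the frame of field1 between -0.006 and 0.006 m and y of plate3 in the frame of field1 between -0.009 and 0.009 m and angle between the x axis of plate3 and the x axis of field1, either way round below 0.07 rad)) and ((x of plate1 in the frame of field2 between -0.006 and 0.006 m and y of plate1 in the frame of field2 between -0.009 and 0.009 m and angle between the x axis of plate1 and the x axis of field2, either way round below 0.07 rad) or (x of plate2 in the frame of field2 between -0.006 and 0.006 m and y of plate2 in the frame of field2 between -0.009 and 0.009 m and angle between the x axis of plate2 and the x axis of field2, either way round below 0.07 rad) or (x of plate3 in the frame of field2 between -0.006 and 0.006 m and y of plate3 in the frame of field2 between -0.009 and 0.009 m and angle between the x axis of plate3 and the x axis of field2, either way round below 0.07 rad)) and linear speed of each of plate1, plate2, plate3, tape, marker, timer below 0.02 m/s and value of joint switch below 0.4 rad), for 0.2 s.
2. the lamp's toggle is thrown fully over and the dimmer turned up (value of joint switch above 0.9 rad and value of joint dimmer above 1.25 rad), for 0.2 s.
At the end, for the whole second after the job is handed in: Each plate is in its own field, within 6 mm of touching the stop bar, 9 mm of the field's centre line and 0.07 rad of square, the fields filled from the left without a gap; tape, marker and timer (those present) in the tray; toggle beyond 0.9 rad, dimmer beyond 1.25 rad; all at rest (all of step 2 and x of tape in the frame of tray between -0.115 and 0.115 m and y of tape in the frame of tray between -0.09 and 0.09 m and height (world z) of each of tape, marker, timer below 0.045 m and x of marker in the frame of tray between -0.115 and 0.115 m and y of marker in the frame of tray between -0.09 and 0.09 m and x of timer in the frame of tray between -0.115 and 0.115 m and y of timer in the frame of tray between -0.09 and 0.09 m and ((x of plate1 in the frame of field1 between -0.006 and 0.006 m and y of plate1 in the frame of field1 between -0.009 and 0.009 m and angle between the x axis of plate1 and the x axis of field1, either way round below 0.07 rad) or (x of plate1 in the frame of field2 between -0.006 and 0.006 m and y of plate1 in the frame of field2 between -0.009 and 0.009 m and angle between the x axis of plate1 and the x axis of field2, either way round below 0.07 rad) or (x of plate1 in the frame of field3 between -0.006 and 0.006 m and y of plate1 in the frame of field3 between -0.009 and 0.009 m and angle between the x axis of plate1 and the x axis of field3, either way round below 0.07 rad)) and ((x of plate2 in the frame of field1 between -0.006 and 0.006 m and y of plate2 in the frame of field1 between -0.009 and 0.009 m and angle between the x axis of plate2 and the x axis of field1, either way round below 0.07 rad) or (x of plate2 in the frame of field2 between -0.006 and 0.006 m and y of plate2 in the frame of field2 between -0.009 and 0.009 m and angle between the x axis of plate2 and the x axis of field2, either way round below 0.07 rad) or (x of plate2 in the frame of field3 between -0.006 and 0.006 m and y of plate2 in the frame of field3 between -0.009 and 0.009 m and angle between the x axis of plate2 and the x axis of field3, either way round below 0.07 rad)) and ((x of plate3 in the frame of field1 between -0.006 and 0.006 m and y of plate3 in the frame of field1 between -0.009 and 0.009 m and angle between the x axis of plate3 and the x axis of field1, either way round below 0.07 rad) or (x of plate3 in the frame of field2 between -0.006 and 0.006 m and y of plate3 in the frame of field2 between -0.009 and 0.009 m and angle between the x axis of plate3 and the x axis of field2, either way round below 0.07 rad) or (x of plate3 in the frame of field3 between -0.006 and 0.006 m and y of plate3 in the frame of field3 between -0.009 and 0.009 m and angle between the x axis of plate3 and the x axis of field3, either way round below 0.07 rad)) and ((x of plate1 in the frame of field1 between -0.006 and 0.006 m and y of plate1 in the frame of field1 between -0.009 and 0.009 m and angle between the x axis of plate1 and the x axis of field1, either way round below 0.07 rad) or (x of plate2 in the frame of field1 between -0.006 and 0.006 m and y of plate2 in the frame of field1 between -0.009 and 0.009 m and angle between the x axis of plate2 and the x axis of field1, either way round below 0.07 rad) or (x of plate3 in the frame of field1 between -0.006 and 0.006 m and y of plate3 in the frame of field1 between -0.009 and 0.009 m and angle between the x axis of plate3 and the x axis of field1, either way round below 0.07 rad)) and ((x of plate1 in the frame of field2 between -0.006 and 0.006 m and y of plate1 in the frame of field2 between -0.009 and 0.009 m and angle between the x axis of plate1 and the x axis of field2, either way round below 0.07 rad) or (x of plate2 in the frame of field2 between -0.006 and 0.006 m and y of plate2 in the frame of field2 between -0.009 and 0.009 m and angle between the x axis of plate2 and the x axis of field2, either way round below 0.07 rad) or (x of plate3 in the frame of field2 between -0.006 and 0.006 m and y of plate3 in the frame of field2 between -0.009 and 0.009 m and angle between the x axis of plate3 and the x axis of field2, either way round below 0.07 rad)) and linear speed of each of plate1, plate2, plate3, tape, marker, timer below 0.02 m/s).
It fails at once if a plate is tipped by more than 0.3 rad (angle between any of plate1, plate2, plate3's own z axis and vertical above 0.3 rad).
It fails at once if the jar, the dishes or the dropper bottle is shoved by more than 40 mm (distance of any of jar, dishes, dropper from where it was at the start of the episode above 0.04 m).
Of plate1, plate2, plate3 only 2 to 3 are there at a start; the rules pass over those that are not, and their reading is None.
Of tape, marker, timer only 2 to 3 are there at a start; the rules pass over those that are not, and their reading is None.
At some moment in a run one of plate1, plate2, plate3 may be knocked a few centimetres aside while the robot is not near it.
Once in a run the grip may slacken for a moment while it holds something.
It also fails if it takes over 200 s, if anything falls off the work surface, if the arm or the gripper's body presses on something with over 40 N, if the wrist force passes 120 N, or if a joint passes its speed limit or range.

## Working session

There is one attempt and no reset: what is moved stays moved. The work goes in short steps, Python scripts to look and compute and a tool call to move; the robot and the scene stay as the last step left them, time stands still between calls to the robot, and variables do not carry over. Pictures are saved under pics/ and viewed, at most 14 in all, crops included, and the job is handed in when it is done.

Besides the shell and the picture viewer there is one more tool, called after "Request:" as a command line: name --argument value ..., lists and objects as JSON in quotes. step_arm: Moves the arm, as the interface text tells. Shifts and turns lie within -1 to 1; 1 stands for 150 mm of shift or 360 degrees of turn. Its arguments: {"type":"object","properties":{"plan":{"type":"array","items":{"type":"array","items":{"type":"array","items":{"type":"number"}}}},"squeeze":{"type":"number"}},"required":["plan"]}

```bash
ls; mkdir -p pics
python3 - <<'E'
from rig import state, imaging, robot, models
import cv2
print(state(), robot.tcp_to_grasp)
for n in ("top","side"):
    p=imaging.get_image(n); cv2.imwrite(f"pics/{n}0.png",p["image"][:,:,::-1]); print(n,p["extrinsics"],p["intrinsics"],p["dist_coeffs"])
E
```

```text
pics
{'clock': 0.0, 'joint_pos': array([-7.81304618e-01,  4.07935724e-02,  8.37844761e-02, -5.25835699e-04,
       -1.61550998e+00, -3.33682317e-01]), 'qd': array([ 0.00039406, -0.00033411,  0.00019151, -0.00056703,  0.001127  ,
        0.00103978]), 'effort': array([ 4.36260052e-04, -3.68202817e+01,  3.47421455e+01,  6.93250313e+00,
       -5.30967372e-03, -4.19256276e-05]), 'tool_pos': array([ 264.03968102, -538.39248511,  230.26252042]), 'ee_rot': array([ 7.09729881e-01, -3.05988728e+00, -2.72948815e-03]), 'force': array([ 0.33710364, -0.10599386, -1.22576614]), 'ft_torque': array([ 0.06532294, -0.03231048, -0.02294687]), 'grip_force': 0.0, 'gripper_width': 1.0026205218190662} 18.700000000000003
top [[-9.43109960e-03  9.93813387e-01 -1.10661673e-01  3.86401712e+02]
 [-9.99951623e-01 -9.06391592e-03  3.82067573e-03  2.22991178e+01]
 [ 2.79401059e-03  1.10692353e-01  9.93850792e-01  1.37628175e+03]
 [ 0.00000000e+00  0.00000000e+00  0.00000000e+00  1.00000000e+00]] [[483.30145887   0.         283.76646944]
 [  0.         483.30145887 208.66971472]
 [  0.           0.           1.        ]] [-0.04512968  0.          0.          0.          0.        ]
side [[-8.72209897e-01  3.09827740e-01 -3.78492625e-01  5.90818004e+01]
 [-4.88941803e-01 -5.73828441e-01  6.57005961e-01  8.07544474e+02]
 [-1.36311604e-02  7.58107968e-01  6.51986579e-01  9.13213679e+02]
 [ 0.00000000e+00  0.00000000e+00  0.00000000e+00  1.00000000e+00]] [[514.69351289   0.         290.11336128]
 [  0.         514.69351289 202.55389981]
 [  0.           0.           1.        ]] [-0.0779932  0.         0.         0.         0.       ]
```

View pics/top0.png

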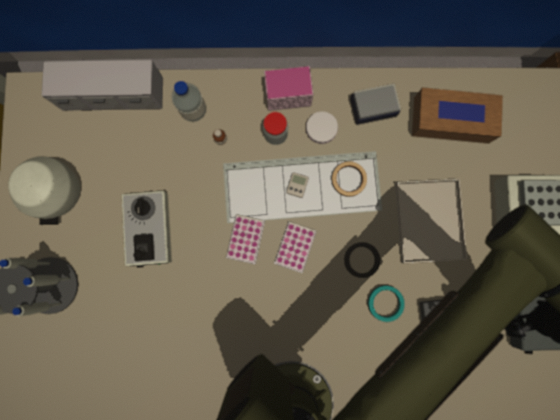

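View pics/side0.png

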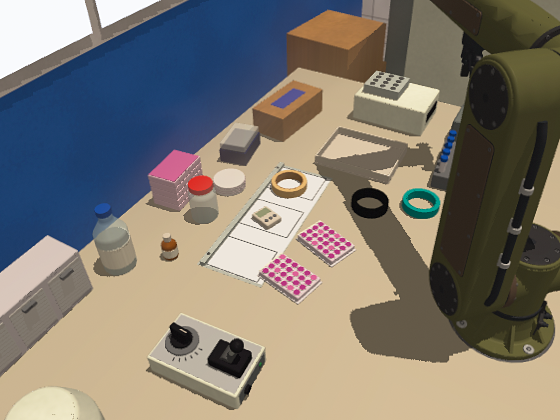

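Two plates at (245,239) and (295,247). On the panel are the timer (298,185) and the beige tape (349,179). The tray is at (430,220) and the supply box at (145,228). Rings: beige (349,179), black (362,260), turquoise (387,303). Only the beige one on the panel fits "beige masking tape", so the other two stay. I see no marker. Next I'll measure and view one crop.

```bash
cat > h.py <<'E'
import numpy as np, cv2
from rig import state, imaging, robot, models
def toworld(p,uv,z):
    uv=np.asarray(uv,float).reshape(-1,1,2)
    n=cv2.undistortPoints(uv,p["intrinsics"],np.array(p["dist_coeffs"])).reshape(-1,2)
    d=np.c_[n[:,0],-n[:,1],-np.ones(len(n))]@p["extrinsics"][:3,:3].T
    o=p["extrinsics"][:3,3]
    return (o+d*((z-o[2])/d[:,2])[:,None])[:,:2]
def topix(p,X):
    E=np.linalg.inv(p["extrinsics"]); c=np.asarray(X,float).reshape(-1,3)@E[:3,:3].T+E[:3,3]
    return cv2.projectPoints(c*[1,-1,-1],np.zeros(3),np.zeros(3),p["intrinsics"],np.array(p["dist_coeffs"]))[0].reshape(-1,2)
def rect(p,mask,z):
    c=max(cv2.findContours(mask.astype(np.uint8),cv2.RETR_EXTERNAL,cv2.CHAIN_APPROX_NONE)[0],key=cv2.contourArea)
    w=toworld(p,c.reshape(-1,2),z).astype(np.float32)
    (cx,cy),(a,b),an=cv2.minAreaRect(w)
    if a<b: a,b,an=b,a,an+90
    return np.round([cx,cy,a,b,(an+90)%180-90],1)   # centre, long, short, long axis angle deg
def wells(p,z=20):
    "plates from purple wells: centre, angle of long axis, n"
    im=p["image"].astype(int); m=((im[:,:,0]-im[:,:,1]>35)&(im[:,:,2]-im[:,:,1]>10)).astype(np.uint8)
    m=cv2.morphologyEx(m,cv2.MORPH_CLOSE,np.ones((5,5)))
    n,L,s,_=cv2.connectedComponentsWithStats(m)
    out=[]
    for i in range(1,n):
        if s[i,4]>400: out.append((rect(p,L==i,z),s[i,4],s[i,:2]))
    return out
E
python3 - <<'E'
from h import *
for n in ("top","side"):
    p=imaging.get_image(n)
    for t,z in [("plate1",20),("tape",25),("marker",16),("timer",18),("tray",30),("panel",0),("supply",50),("switch_tip",116),("dimmer_grip",90)]:
        for r in models.cut_out(p,t)[:3]:
            if r["confidence"]>.25: print(n,t,round(r["confidence"],2),np.round(r["position"]),rect(p,r["region"],z))
    for t,z in [("plate1",0),("field1",0),("field2",0),("field3",0),("panel",0),("tape",0),("timer",0),("tray",0),("supply",0),("switch_tip",116),("dimmer_grip",85)]:
        for r in models.pinpoint(p,t)[:3]:
            if r["confidence"]>.25: print(n,"pt",t,round(r["confidence"],2),np.round(r["position"],1),np.round(toworld(p,r["position"],z),1))
    print(wells(p))
    c=p["image"][140:280,100:480,::-1] if n=="top" else p["image"][150:310,190:460,::-1]
    if n=="top": cv2.imwrite("pics/c0.png",cv2.resize(c,None,fx=2.1,fy=2.1,interpolation=cv2.INTER_CUBIC))
E
```

```text
top plate1 0.78 [294. 247.] [430.4 -12.1 126.2  84.7 -19.5]
top plate1 0.61 [244. 236.] [453.4 126.3 128.6  89.  -13.1]
top tape 0.94 [348. 259.] [ 390.9 -197.6   96.7   95.1  -64.7]
top tape 0.88 [354. 171.] [ 621.6 -167.4  106.2   96.3  -45.8]
top tape 0.61 [394. 309.] [ 271.3 -262.5  100.6  100.3   43.5]
top timer 0.57 [298. 184.] [606.3 -21.2  68.4  52.2 -17.7]
top tray 0.82 [428. 221.] [ 500.4 -395.8  231.6  188.6    2.8]
top panel 0.72 [305. 186.] [604.3 -35.4 446.6 174.1 -85.8]
top panel 0.39 [354. 167.] [ 625.9 -170.9  103.9   99.3  -27.6]
top supply 0.83 [149. 226.] [481.9 396.  207.5 132.3   4.1]
top switch_tip 0.48 [138. 254.] [413.9 394.6  34.7  24.3 -44.9]
top dimmer_grip 0.58 [142. 206.] [539.  397.   40.9  35.2   1.2]
top pt plate1 0.88 [292.1 245. ] [[435.5  -5.7]]
top pt plate1 0.64 [244.9 240. ] [[451.  128.4]]
top pt field1 0.89 [359.7 181.4] [[ 616.9 -203.1]]
top pt field1 0.68 [248.  187.6] [[601.6 119.4]]
top pt field1 0.6 [302.6 188.4] [[597.9 -37.8]]
top pt field2 0.89 [359.7 181.4] [[ 616.9 -203.1]]
top pt field2 0.68 [248.  187.6] [[601.6 119.4]]
top pt fiel
[... 2263 characters left out ...]
-34.6]]
side pt tape 0.97 [290.6 185.7] [[ 623.8 -177.1]]
side pt tape 0.9 [420.3 208.2] [[ 270.  -258.6]]
side pt tape 0.72 [368.  207.6] [[ 394.9 -194. ]]
side pt tray 0.55 [360.3 155.3] [[ 509.1 -406.7]]
side pt supply 0.62 [208.9 366.9] [[485.5 405.3]]
side pt switch_tip 0.7 [236.7 342.9] [[416.1 391.3]]
side pt dimmer_grip 0.67 [178.3 330. ] [[545.4 405.9]]
side pt dimmer_grip 0.26 [289.4 187.3] [[570.7 -78.3]]
[(array([963.1, -79.2, 135.6,  89.8, -83.9]), np.int32(833), array([148, 150], dtype=int32)), (array([434.1, -14.2, 111.7,  72.3, -19.5]), np.int32(873), array([300, 222], dtype=int32)), (array([457.6, 126.8, 111.3,  73.2, -13.4]), np.int32(1089), array([262, 254], dtype=int32))]
```

View pics/c0.png

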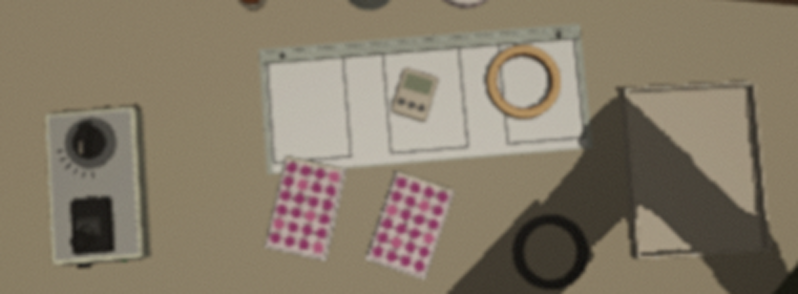

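Run:
```python
from h import *
for n in ("top","side"):
    p=imaging.get_image(n); g=p["image"].astype(np.float32).mean(2)
    for an in (3.7,4.2,4.7):
        a=np.radians(an); ex=np.array([np.cos(a),np.sin(a)]); ey=np.array([-np.sin(a),np.cos(a)]); c=np.array([604.3,-35.4])
        X,Y=np.meshgrid(np.arange(-120,121),np.arange(-250,251),indexing="ij")
        W=c+X[...,None]*ex+Y[...,None]*ey
        q=topix(p,np.concatenate([W,np.zeros(W.shape[:2]+(1,))],2)).reshape(*X.shape,2).astype(np.float32)
        R=cv2.remap(g,q[...,0],q[...,1],cv2.INTER_CUBIC)
        prof=np.median(R[90:150],0)
        from scipy.signal import find_peaks
        pk=find_peaks(-prof,prominence=12)[0]; print(n,an,"ylines",[(int(k-250),round(float(prof[k]))) for k in pk])
    a=np.radians(4.2)
    pr=R[:,250+130:250+190].mean(1)if 0 else None
    for lo,hi in ((105,150),(-60,-30),(10,20)):
        pr=np.median(R[:,250+lo:250+hi],1); print(n,"xprof",lo,[int(v) for v in pr[20:220:3]])
```

```text
top 3.7 ylines [(-173, 73), (-88, 104), (-53, 146), (5, 119), (52, 149), (107, 150)]
top 4.2 ylines [(-173, 76), (-89, 105), (-53, 146), (5, 119), (52, 148), (107, 150)]
top 4.7 ylines [(-173, 77), (-89, 104), (-53, 146), (4, 120), (52, 149), (107, 150)]
top xprof 105 [132, 129, 127, 138, 149, 157, 165, 183, 179, 158, 149, 172, 184, 184, 184, 183, 183, 183, 183, 183, 183, 183, 183, 182, 183, 183, 183, 182, 182, 182, 182, 182, 181, 181, 182, 181, 181, 181, 181, 181, 181, 180, 181, 180, 180, 180, 180, 180, 180, 179, 179, 179, 180, 180, 175, 152, 126, 132, 141, 140, 136, 130, 132, 128, 124, 123, 123]
top xprof -60 [125, 124, 124, 126, 142, 168, 184, 184, 170, 148, 163, 182, 185, 184, 184, 183, 184, 183, 183, 183, 184, 183, 183, 183, 182, 183, 182, 183, 182, 182, 182, 182, 181, 181, 182, 181, 180, 181, 181, 182, 181, 181, 181, 181, 180, 180, 180, 179, 179, 180, 180, 180, 180, 179, 162, 132, 122, 134, 138, 135, 130, 130, 130, 126, 124, 123, 124]
top xprof 10 [125, 125, 124, 127, 140, 166, 184, 186, 176, 155, 156, 179, 186, 185, 184, 185, 184, 184, 184, 184, 184, 185, 181, 159, 133, 135, 1
[... 938 characters left out ...]
178]
side xprof -60 [179, 180, 180, 180, 179, 179, 215, 232, 231, 230, 161, 207, 233, 229, 229, 230, 230, 230, 229, 230, 230, 229, 229, 229, 229, 230, 230, 230, 230, 230, 229, 229, 229, 229, 230, 229, 229, 229, 229, 229, 230, 230, 225, 225, 221, 225, 228, 230, 230, 229, 229, 229, 229, 229, 232, 233, 167, 97, 136, 182, 182, 182, 182, 177, 179, 178, 178]
side xprof 10 [179, 223, 203, 178, 179, 171, 206, 232, 231, 236, 160, 179, 234, 230, 229, 230, 230, 230, 229, 230, 230, 229, 230, 231, 235, 200, 126, 106, 116, 141, 186, 198, 200, 199, 148, 94, 93, 126, 193, 200, 198, 197, 185, 175, 171, 153, 129, 109, 92, 109, 192, 232, 231, 229, 231, 235, 177, 95, 117, 179, 184, 180, 179, 179, 178, 178, 178]
```

The crop shows the beige ring on the panel at field 3 (the tape) and the timer on field 2. Nothing else is on the panel, so there is no marker. I'll write a move planner and go to the timer.

```bash
cat >> h.py <<'E'
from scipy.spatial.transform import Rotation as Rn
PA=4.2; FC={1:np.array([594.7,123.1]),2:np.array([606.4,-36.5])}
def plan(wps):
    "wps: (x,y,z,psi deg of closing axis) each one call; prints x y z yaw numbers relative to the pose before; splits far ones"
    s=state(); t=np.array(s["tool_pos"]); R=Rn.from_rotvec(s["ee_rot"]).as_matrix(); psi=np.degrees(np.arctan2(R[1,1],R[0,1]))
    print("now",np.round(t,1),"psi",round(psi,1),"w",round(s["gripper_width"],2),"F",np.round(s["force"],1),"q6",round(np.degrees(s["joint_pos"][5])),"t",s["clock"])
    for w in wps:
        g=np.array(w[:3],float)
        while 1:
            a=np.radians(psi); Rw=np.array([[np.sin(a),np.cos(a),0],[-np.cos(a),np.sin(a),0],[0,0,-1]])
            d=Rw.T@(g-t); k=min(1,150/np.abs(d).max()) if np.abs(d).max()>150 else 1
            dp=(w[3]-psi+180)%360-180; dp=np.clip(dp,-85,85)
            rows=max(np.linalg.norm(d*k)/41.7,abs(dp)/7.16)
            print("->",np.round(t+(g-t)*k,1),"row",np.round(np.r_[d*k/150,-dp/360],3).tolist(),"min rows",round(rows,1))
            t=t+(g-t)*k; psi+=dp
            if k==1 and abs((w[3]-psi+180)%360-180)<.01: break
E
python3 - <<'E'
from h import *
a=np.radians(116.4);print(Rn.from_rotvec(state()["ee_rot"]).as_matrix().round(3))
plan([(605.5,-19.5,200,73),(605.5,-19.5,60,73)])
E
```

```text
[[-0.898 -0.44  -0.   ]
 [-0.44   0.898  0.   ]
 [ 0.     0.    -1.   ]]
now [ 264.1 -538.7  231.3] psi 116.1 w 1.0 F [0.2 1.2 0.1] q6 -19 t 2.3
-> [ 359.8 -393.2  222.5] row [1.0, 0.59, 0.058, 0.12] min rows 6.0
-> [ 445.7 -262.6  214.6] row [0.293, 1.0, 0.052, -0.0] min rows 3.8
-> [ 531.6 -132.   206.8] row [0.293, 1.0, 0.052, -0.0] min rows 3.8
-> [605.5 -19.5 200. ] row [0.252, 0.861, 0.045, -0.0] min rows 3.2
-> [605.5 -19.5  60. ] row [0.0, 0.0, 0.933, -0.0] min rows 3.4
```

```bash
sed -i 's/\[\[np.sin(a),np.cos(a),0\],\[-np.cos(a),np.sin(a),0\]/[[-np.sin(a),np.cos(a),0],[np.cos(a),np.sin(a),0]/' h.py
python3 -c "
from h import *
plan([(605.5,-19.5,200,73),(605.5,-19.5,60,73)])"
```

```text
now [ 264.1 -538.7  231.3] psi 116.1 w 1.0 F [0.2 1.2 0.1] q6 -19 t 2.3
-> [ 359.8 -393.2  222.5] row [-1.0, 0.59, 0.058, 0.12] min rows 6.0
-> [ 445.7 -262.6  214.6] row [-0.293, 1.0, 0.052, -0.0] min rows 3.8
-> [ 531.6 -132.   206.8] row [-0.293, 1.0, 0.052, -0.0] min rows 3.8
-> [605.5 -19.5 200. ] row [-0.252, 0.861, 0.045, -0.0] min rows 3.2
-> [605.5 -19.5  60. ] row [0.0, 0.0, 0.933, -0.0] min rows 3.4
```

Request:
step_arm --plan '[[[-1, 0.59, 0.058, 0.12, -1], [-1, 0.59, 0.058, 0.12, -1], [-1, 0.59, 0.058, 0.12, -1], [-1, 0.59, 0.058, 0.12, -1], [-1, 0.59, 0.058, 0.12, -1], [-1, 0.59, 0.058, 0.12, -1], [-1, 0.59, 0.058, 0.12, -1]]]'

```text
clock: 2.88
tool_pos: [360.8, -391.9, 222.9]
ee_rot: [0.472, 3.105, -0.0]
force: [0.3, -0.2, -0.2]
gripper_width: 1.0
grip_force: 0.0
```

Request:
step_arm --plan '[[[-0.293, 1, 0.052, 0, -1], [-0.293, 1, 0.052, 0, -1], [-0.293, 1, 0.052, 0, -1], [-0.293, 1, 0.052, 0, -1]]]'

```text
clock: 3.22
tool_pos: [446.9, -260.6, 214.8]
ee_rot: [0.466, 3.106, 0.001]
force: [0.6, -0.8, 0.0]
gripper_width: 0.997
grip_force: 0.0
```

Request:
step_arm --plan '[[[-0.293, 1, 0.052, 0, -1], [-0.293, 1, 0.052, 0, -1], [-0.293, 1, 0.052, 0, -1], [-0.293, 1, 0.052, 0, -1]]]'

```text
clock: 3.55
tool_pos: [533.1, -129.5, 206.8]
ee_rot: [0.464, 3.107, 0.001]
force: [0.1, -1.0, 0.5]
gripper_width: 1.0
grip_force: 0.0
```

Request:
step_arm --plan '[[[-0.252, 0.861, 0.045, 0, -1], [-0.252, 0.861, 0.045, 0, -1], [-0.252, 0.861, 0.045, 0, -1], [-0.252, 0.861, 0.045, 0, -1], [-0.252, 0.861, 0.045, 0, -1]]]'

```text
clock: 3.97
tool_pos: [606.9, -17.2, 198.6]
ee_rot: [-0.461, -3.105, 0.001]
force: [-0.4, -0.4, -0.7]
gripper_width: 0.999
grip_force: 0.0
```

Request:
step_arm --plan '[[[0, 0, 0.933, 0, -1], [0, 0, 0.933, 0, -1], [0, 0, 0.933, 0, -1], [0, 0, 0.933, 0, -1], [0, 0, 0.933, 0, -1]]]'

```text
clock: 4.38
tool_pos: [602.6, -21.1, 54.8]
ee_rot: [-0.467, -3.098, 0.004]
force: [-0.4, -0.3, 0.4]
gripper_width: 1.002
grip_force: 0.0
```

Run:
```python
from h import *
for n in ("side",):
    p=imaging.get_image(n)
    c=p["image"][120:300,180:400,::-1]; c=cv2.resize(c,None,fx=3,fy=3,interpolation=cv2.INTER_CUBIC); cv2.imwrite("pics/s1.png",c)
plan([(605.5,-19.5,6,73)])
```

```text
now [604.7 -21.   58.7] psi 72.9 w 1.0 F [ 0.5 -0.2  0.8] q6 -124 t 4.4333
-> [605.5 -19.5   6. ] row [-0.002, 0.011, 0.351, -0.0] min rows 1.3
```

View pics/s1.png

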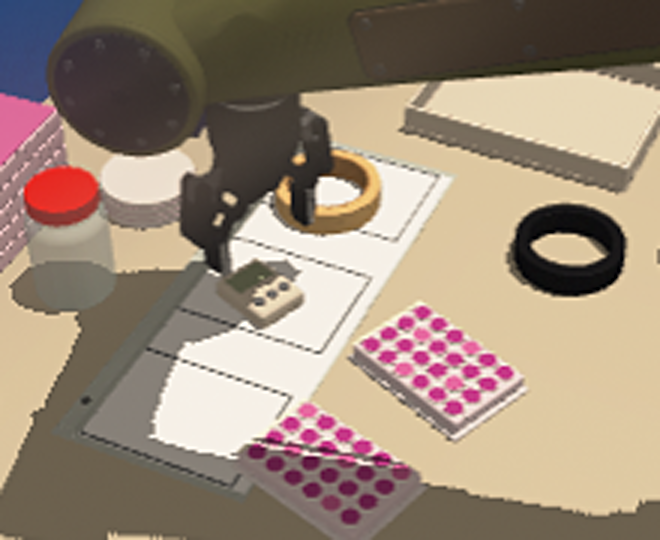

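The open fingers straddle the timer (crop 262,290). Descending and gripping.

Request:
step_arm --plan '[[[-0.002, 0.01, 0.2, 0, -1], [-0.002, 0.01, 0.35, 0, -1], [-0.002, 0.01, 0.35, 0, -1], [-0.002, 0.01, 0.35, 0, 1], [-0.002, 0.01, 0.35, 0, 1], [-0.002, 0.01, 0.35, 0, 1], [-0.002, 0.01, 0.35, 0, 1], [-0.002, 0.01, 0.35, 0, 1], [-0.002, 0.01, 0.35, 0, 1]]]' --squeeze 40

```text
clock: 5.18
tool_pos: [608.7, -18.6, 11.3]
ee_rot: [0.465, 3.102, 0.001]
force: [-0.5, -0.5, 6.5]
gripper_width: 0.567
grip_force: 41.2
```

Request:
step_arm --plan '[[[0, 0, -0.2, 0, 1], [0, 0, -0.4, 0, 1], [0, 0, -0.6, 0, 1], [0, 0, -0.6, 0, 1], [0, 0, -0.6, 0, 1]]]'

```text
clock: 5.6
tool_pos: [608.4, -18.3, 101.6]
ee_rot: [0.466, 3.101, 0.004]
force: [-0.1, -0.0, -3.1]
gripper_width: 0.563
grip_force: 41.8
```

Run:
```python
from h import *
plan([(560,-388,95,90),(560,-388,14,90)])
```

```text
now [608.4 -18.3 101.6] psi 72.9 w 0.56 F [-0.1 -0.  -3.1] q6 -124 t 5.6
-> [ 588.7 -169.1   98.9] row [-0.169, -1.0, 0.018, -0.047] min rows 3.6
-> [ 569.  -319.1   96.2] row [0.131, -1.0, 0.018, -0.0] min rows 3.6
-> [ 560. -388.   95.] row [0.06, -0.459, 0.008, -0.0] min rows 1.7
-> [ 560. -388.   14.] row [0.0, 0.0, 0.54, -0.0] min rows 1.9
```

Request:
step_arm --plan '[[[-0.17, -1, 0.02, -0.047, 1], [-0.17, -1, 0.02, -0.047, 1], [-0.17, -1, 0.02, -0.047, 1], [-0.17, -1, 0.02, -0.047, 1], [-0.17, -1, 0.02, -0.047, 1]]]'

```text
clock: 6.02
tool_pos: [585.3, -174.1, 93.7]
ee_rot: [-0.012, -3.139, 0.001]
force: [-0.5, 1.3, -0.8]
gripper_width: 0.562
grip_force: 41.8
```

Request:
step_arm --plan '[[[0.13, -1, 0.02, 0, 1], [0.13, -1, 0.02, 0, 1], [0.13, -1, 0.02, 0, 1], [0.13, -1, 0.02, 0, 1], [0.13, -1, 0.02, 0, 1]]]'

```text
clock: 6.43
tool_pos: [565.2, -323.5, 90.2]
ee_rot: [-0.012, -3.139, -0.0]
force: [0.4, 1.2, -0.5]
gripper_width: 0.567
grip_force: 41.9
```

Request:
step_arm --plan '[[[0.06, -0.46, 0.01, 0, 1], [0.06, -0.46, 0.01, 0, 1], [0.06, -0.46, 0.01, 0, 1], [0.06, -0.46, 0.25, 0, 1], [0.06, -0.46, 0.4, 0, 1], [0.06, -0.46, 0.53, 0, 1], [0.06, -0.46, 0.53, 0, 1], [0.06, -0.46, 0.53, 0, 1], [0.06, -0.46, 0.53, 0, 0], [0.06, -0.46, 0.53, 0, -0.6], [0.06, -0.46, 0.53, 0, -1], [0.06, -0.46, 0.53, 0, -1]]]'

```text
clock: 7.43
tool_pos: [558.1, -388.3, 12.5]
ee_rot: [0.005, 3.141, -0.0]
force: [0.1, 0.7, 0.4]
gripper_width: 0.958
grip_force: 0.0
```

Request:
step_arm --plan '[[[0, 0, -0.3, 0, -1], [0, 0, -0.6, 0, -1], [0, 0, -0.6, 0, -1]]]'

```text
clock: 7.68
tool_pos: [560.6, -390.7, 112.0]
ee_rot: [0.004, 3.132, -0.011]
force: [1.1, -1.0, 2.9]
gripper_width: 1.001
grip_force: 0.0
```

Run:
```python
from h import *
p=imaging.get_image("side")
for t,z in (("timer",18),("tape",25)):
    for r in models.cut_out(p,t): print(t,r["confidence"],r["position"],rect(p,r["region"],z))
for r in models.pinpoint(p,"tape"): print(r["confidence"],toworld(p,r["position"],0))
# beige ring fit in side view via ellipse of top outline
for n in ("side",):
    for X in ([617,-163],[620,-168]):
        th=np.linspace(0,2*np.pi,60); 
        q=topix(p,np.c_[X[0]+50*np.cos(th),X[1]+50*np.sin(th),np.full(60,25)]); print(X,q.min(0),q.max(0))
im=p["image"][140:230,240:400,::-1]; cv2.imwrite("pics/s2.png",cv2.resize(im,None,fx=4,fy=4,interpolation=cv2.INTER_CUBIC))
```

```text
timer 0.7 [341.2, 148.8] [ 559.4 -384.2   74.3   69.1  -89.1]
tape 0.91 [421.6, 199.4] [ 270.6 -252.9  129.9   99.4  -81.7]
tape 0.77 [368.3, 206.8] [ 388.7 -188.2  122.9   95.5  -65.9]
tape 0.67 [177.6, 337.5] [568.8 383.7  67.3  41.7 -46.8]
tape 0.66 [291.4, 180.0] [ 618.3 -158.   119.9   95.3  -61.8]
0.66 [[ 617.85161768 -179.30779727]]
0.66 [[ 275.41780256 -257.08932477]]
0.61 [[ 392.01648971 -198.32956651]]
0.56 [[466.64224499 337.69428276]]
[617, -163] [272.10505729 171.30298084] [308.15111104 193.72513968]
[620, -168] [272.09915428 170.06828577] [308.03327945 192.35123661]
```

View pics/s2.png

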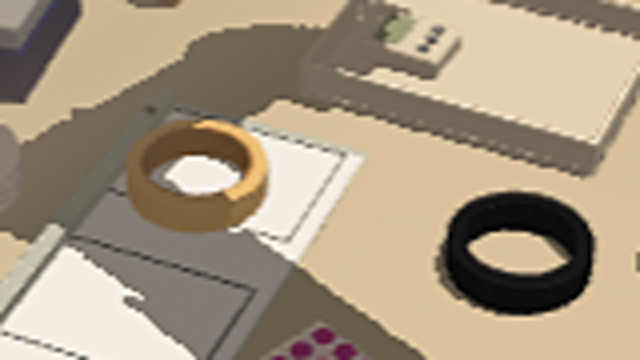

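Timer is in the tray. The tape sits at about (620,-167); I'll grip its left wall.

Run:
```python
from h import *
plan([(620,-123,80,90),(620,-123,8,90)])
```

```text
now [ 558.  -388.2  102.2] psi 89.8 w 1.0 F [ 0.1  0.9 -1. ] q6 -72 t 7.8833
-> [ 593.  -238.3   89.7] row [-0.23, 1.0, 0.084, -0.0] min rows 3.7
-> [ 620. -123.   80.] row [-0.18, 0.769, 0.064, -0.0] min rows 2.8
-> [ 620. -123.    8.] row [0.0, 0.0, 0.48, -0.0] min rows 1.7
```

Request:
step_arm --plan '[[[-0.23, 1, 0.084, 0, -0.1], [-0.23, 1, 0.084, 0, -0.1], [-0.23, 1, 0.084, 0, -0.1], [-0.23, 1, 0.084, 0, -0.1], [-0.23, 1, 0.084, 0, -0.1]]]'

```text
clock: 8.3
tool_pos: [593.1, -233.4, 87.3]
ee_rot: [0.003, -3.139, -0.003]
force: [0.8, -0.4, -0.5]
gripper_width: 0.554
grip_force: 0.0
```

Request:
step_arm --plan '[[[-0.18, 0.77, 0.064, 0, -0.1], [-0.18, 0.77, 0.064, 0, -0.1], [-0.18, 0.77, 0.064, 0, -0.1], [-0.18, 0.77, 0.064, 0, -0.1], [-0.18, 0.77, 0.064, 0, -0.1], [-0.18, 0.77, 0.064, 0, -0.1]]]'

```text
clock: 8.8
tool_pos: [619.7, -123.2, 78.9]
ee_rot: [-0.004, -3.14, 0.0]
force: [0.0, -0.7, -0.2]
gripper_width: 0.549
grip_force: 0.0
```

Run:
```python
from h import *
p=imaging.get_image("side")
im=p["image"][90:230,220:380,::-1]; cv2.imwrite("pics/s3.png",cv2.resize(im,None,fx=4,fy=4,interpolation=cv2.INTER_CUBIC))
plan([(620,-123,8,90)])
```

```text
now [ 619.7 -123.8   79.3] psi 89.8 w 0.55 F [-0.  -0.8  0. ] q6 -97 t 8.85
-> [ 620. -123.    8.] row [-0.002, 0.005, 0.475, -0.001] min rows 1.7
```

View pics/s3.png

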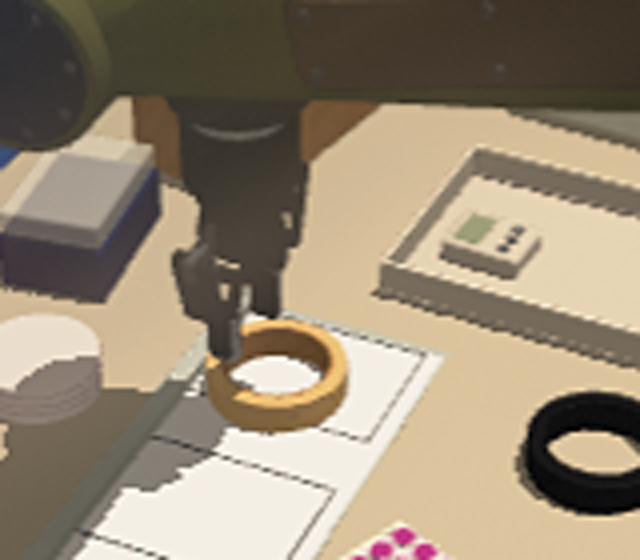

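The fingers straddle the ring's left wall, seen from the side at crop (230,340). Descend, grip and lift.

Request:
step_arm --plan '[[[0, 0.005, 0.15, 0, -0.1], [0, 0.005, 0.3, 0, -0.1], [0, 0.005, 0.4, 0, -0.1], [0, 0.005, 0.47, 0, -0.1], [0, 0.005, 0.47, 0, -0.1], [0, 0.005, 0.47, 0, 1], [0, 0.005, 0.47, 0, 1], [0, 0.005, 0.47, 0, 1], [0, 0.005, 0.47, 0, 1], [0, 0.005, 0.47, 0, 1]]]' --squeeze 60

```text
clock: 9.68
tool_pos: [621.5, -122.5, 11.5]
ee_rot: [0.004, 3.138, -0.001]
force: [0.3, -0.5, 4.2]
gripper_width: 0.117
grip_force: 63.8
```

Request:
step_arm --plan '[[[0, 0, -0.2, 0, 1], [0, 0, -0.4, 0, 1], [0, 0, -0.55, 0, 1], [0, 0, -0.55, 0, 1]]]'

```text
clock: 10.02
tool_pos: [622.9, -122.6, 98.7]
ee_rot: [0.004, 3.133, -0.001]
force: [0.5, 0.7, 1.0]
gripper_width: 0.12
grip_force: 64.1
```

Run:
```python
from h import *
plan([(455,-352,90,90),(455,-352,14,90)])
```

```text
now [ 622.9 -122.6   98.7] psi 89.9 w 0.12 F [0.5 0.7 1. ] q6 -97 t 10.0167
-> [ 513.3 -272.4   93. ] row [0.728, -1.0, 0.038, -0.0] min rows 4.5
-> [ 455. -352.   90.] row [0.389, -0.531, 0.02, -0.0] min rows 2.4
-> [ 455. -352.   14.] row [0.0, 0.0, 0.507, -0.0] min rows 1.8
```

Request:
step_arm --plan '[[[0.2, -0.27, 0.01, 0, 1], [0.4, -0.55, 0.02, 0, 1], [0.6, -0.8, 0.03, 0, 1], [0.73, -1, 0.04, 0, 1], [0.73, -1, 0.04, 0, 1], [0.73, -1, 0.04, 0, 1]]]'

```text
clock: 10.52
tool_pos: [507.7, -274.6, 85.7]
ee_rot: [-0.011, -3.141, -0.001]
force: [-0.1, 0.6, -0.2]
gripper_width: 0.116
grip_force: 64.3
```

Request:
step_arm --plan '[[[0.2, -0.27, 0.02, 0, 1], [0.39, -0.53, 0.02, 0, 1], [0.39, -0.53, 0.02, 0, 1], [0.39, -0.53, 0.2, 0, 1], [0.39, -0.53, 0.38, 0, 1], [0.39, -0.53, 0.5, 0, 1], [0.39, -0.53, 0.5, 0, 1], [0.39, -0.53, 0.5, 0, 1], [0.39, -0.53, 0.5, 0, 0.3], [0.39, -0.53, 0.5, 0, 0.1], [0.39, -0.53, 0.5, 0, 0.1], [0.39, -0.53, 0.5, 0, 0.1]]]'

```text
clock: 11.52
tool_pos: [451.7, -351.2, 11.3]
ee_rot: [0.004, 3.141, 0.0]
force: [-0.1, 0.1, -1.1]
gripper_width: 0.45
grip_force: 0.0
```

Request:
step_arm --plan '[[[0, 0, -0.2, 0, 0.1], [0, 0, -0.5, 0, 0.1], [0, 0, -0.8, 0, 0.1], [0, 0, -0.8, 0, 0.1]]]'

```text
clock: 11.85
tool_pos: [454.1, -353.5, 140.4]
ee_rot: [0.004, 3.132, -0.011]
force: [0.4, -1.6, 2.1]
gripper_width: 0.446
grip_force: 0.0
```

Run:
```python
from h import *
for n in ("top","side"):
    p=imaging.get_image(n); print(n,wells(p))
    for t,z in (("timer",18),("tape",25),("plate1",20)):
        for r in models.cut_out(p,t): print(t,r["confidence"],r["position"],rect(p,r["region"],z))
plan([(455,-352,100,90)])
```

```text
top [(array([909. ,   1.2, 131. ,  85.5, -84.3]), np.int32(1251), array([265,  67], dtype=int32)), (array([454.8, 127.3, 109.3,  70.8, -13.3]), np.int32(952), array([229, 218], dtype=int32))]
tape 0.85 [397.5, 306.6] [ 264.9 -287.3   98.5   54.2  -15. ]
tape 0.62 [420.1, 250.4] [ 421.5 -376.3   96.1   35.8   65.9]
plate1 0.96 [244.2, 239.4] [455.  126.9 126.1  83.5 -13.4]
plate1 0.74 [294.6, 248.6] [430.9 -11.7 131.2  88.4 -20.9]
plate1 0.5 [291.1, 185.6] [601.2 -34.5 440.5 172.5 -85.9]
side [(array([963.1, -79.2, 135.6,  89.8, -83.9]), np.int32(833), array([148, 150], dtype=int32)), (array([433.8, -14.1, 111.2,  72.3, -19.4]), np.int32(859), array([300, 222], dtype=int32)), (array([457.5, 126.6, 111. ,  72.4, -12.5]), np.int32(1088), array([262, 254], dtype=int32))]
timer 0.76 [343.9, 151.1] [ 557.8 -381.4   71.2   70.3   -3.3]
timer 0.51 [235.9, 345.8] [456.2 347.5  40.5  27.7 -62. ]
tape 0.74 [378.2, 154.3] [ 450.8 -382.9  128.1   99.4  -69.5]
tape 0.74 [367.8, 207.3] [ 391.1 -186.2  121.4   94.6  -68.9]
tape 0.55 [416.0, 209.5] [ 272.  -250.7  124.2  101.3  -81.9]
tape 0.31 [206.0, 200.6] [792.    7.1 204.9  73.4 -49. ]
plate1 0.95 [290.5, 282.1] [452.5 135.  134.6  92.9 -13.3]
plate1 0.55 [323.4, 245.3] [429.2  -4.1 134.4  93.6 -19.3]
now [ 451.  -351.1  129.6] psi 89.8 w 0.45 F [ 0.3 -0.2  0.9] q6 -72 t 12.25
-> [ 455. -352.  100.] row [-0.026, -0.006, 0.197, -0.0] min rows 0.7
```

Both are in the tray. Next I'll push plate 1 with two fingers spread 50 mm against its near short edge.

Run:
```python
from h import *
plan([(366,147.8,80,77),(366,147.8,4,77)])
```

```text
now [ 451.  -351.1  129.6] psi 89.8 w 0.45 F [ 0.3 -0.2  0.9] q6 -72 t 12.25
-> [ 425.5 -201.   114.7] row [0.173, 1.0, 0.099, 0.036] min rows 3.7
-> [398.1 -40.7  98.7] row [0.418, 1.0, 0.106, -0.0] min rows 3.9
-> [370.8 119.5  82.8] row [0.418, 1.0, 0.106, -0.0] min rows 3.9
-> [366.  147.8  80. ] row [0.074, 0.176, 0.019, -0.0] min rows 0.7
-> [366.  147.8   4. ] row [0.0, 0.0, 0.507, -0.0] min rows 1.8
```

Request:
step_arm --plan '[[[0.173, 1, 0.1, 0.036, -0.18], [0.173, 1, 0.1, 0.036, -0.18], [0.173, 1, 0.1, 0.036, -0.18], [0.173, 1, 0.1, 0.036, -0.18], [0.173, 1, 0.1, 0.036, -0.18]]]'

```text
clock: 12.67
tool_pos: [425.1, -197.3, 114.9]
ee_rot: [-0.353, -3.121, -0.002]
force: [0.4, -1.3, -0.7]
gripper_width: 0.588
grip_force: 0.0
```

Request:
step_arm --plan '[[[0.418, 1, 0.1, 0, -0.18], [0.418, 1, 0.1, 0, -0.18], [0.418, 1, 0.1, 0, -0.18], [0.418, 1, 0.1, 0, -0.18], [0.418, 1, 0.1, 0, -0.18]]]'

```text
clock: 13.08
tool_pos: [398.2, -35.8, 100.0]
ee_rot: [-0.347, -3.122, -0.002]
force: [0.7, -1.1, -0.5]
gripper_width: 0.59
grip_force: 0.0
```

Request:
step_arm --plan '[[[0.418, 1, 0.1, 0, -0.18], [0.418, 1, 0.1, 0, -0.18], [0.418, 1, 0.1, 0, -0.18], [0.418, 1, 0.1, 0, -0.18], [0.418, 1, 0.1, 0, -0.18]]]'

```text
clock: 13.5
tool_pos: [370.6, 123.9, 84.9]
ee_rot: [-0.349, -3.121, -0.0]
force: [0.6, -1.1, -0.3]
gripper_width: 0.59
grip_force: 0.0
```

Request:
step_arm --plan '[[[0.074, 0.176, 0.02, 0, -0.18], [0.074, 0.176, 0.02, 0, -0.18], [0.074, 0.176, 0.02, 0, -0.18], [0.074, 0.176, 0.02, 0, -0.18], [0.074, 0.176, 0.02, 0, -0.18]]]'

```text
clock: 13.92
tool_pos: [367.4, 146.9, 83.0]
ee_rot: [-0.36, -3.121, 0.001]
force: [0.6, 1.0, 1.1]
gripper_width: 0.589
grip_force: 0.0
```

Run:
```python
from h import *
p=imaging.get_image("side"); print(wells(p))
plan([(366,147.8,4,77),(378,144.9,4,77)])
```

```text
[(array([963. , -79.2, 135.5,  90.1, -83.6]), np.int32(835), array([148, 150], dtype=int32)), (array([457.5, 126.6, 111. ,  72.2, -12.5]), np.int32(931), array([262, 254], dtype=int32))]
now [367.5 146.9  83.1] psi 76.8 w 0.59 F [-0.5  0.3  0.8] q6 -155 t 13.9667
-> [366.  147.8   4. ] row [0.011, 0.004, 0.527, -0.001] min rows 1.9
-> [378.  144.9   4. ] row [-0.082, -0.001, 0.0, -0.0] min rows 0.3
```

Request:
step_arm --plan '[[[0.011, 0.004, 0.25, 0, -0.18], [0.011, 0.004, 0.45, 0, -0.18], [0.011, 0.004, 0.525, 0, -0.18], [0.011, 0.004, 0.525, 0, -0.18], [0.011, 0.004, 0.525, 0, -0.18]]]'

```text
clock: 14.38
tool_pos: [366.4, 148.2, 5.3]
ee_rot: [0.36, 3.12, -0.001]
force: [0.8, 0.7, 0.0]
gripper_width: 0.589
grip_force: 0.0
```

Request:
step_arm --plan '[[[-0.04, 0, 0, 0, -0.18], [-0.08, 0, 0, 0, -0.18], [-0.12, 0.001, 0, 0, -0.18], [-0.16, 0.002, 0, -0.002, -0.18], [-0.2, 0.003, 0, -0.005, -0.18], [-0.24, 0.004, 0, -0.008, -0.18], [-0.28, 0.005, 0, -0.011, -0.18], [-0.32, 0.006, 0, -0.013, -0.18], [-0.36, 0.007, 0, -0.015, -0.18], [-0.4, 0.008, 0, -0.018, -0.18], [-0.44, 0.008, 0, -0.02, -0.18], [-0.48, 0.008, 0, -0.022, -0.18]]]'

```text
clock: 15.38
tool_pos: [437.2, 133.3, 5.0]
ee_rot: [0.142, 3.138, 0.001]
force: [-0.5, -0.5, 1.0]
gripper_width: 0.595
grip_force: 0.6
```

Run:
```python
from h import *
for n in("top","side"):
    p=imaging.get_image(n); print(wells(p))
    for r in models.cut_out(p,"plate1"): print(r["confidence"],r["position"],rect(p,r["region"],20))
plan([(510.2,116.9,4,94.2)])
```

```text
[(array([ 9.090e+02,  9.000e-01,  1.301e+02,  8.550e+01, -8.440e+01]), np.int32(1242), array([265,  67], dtype=int32)), (array([522.2, 102.7, 121.8,  60.7,  28.2]), np.int32(440), array([234, 199], dtype=int32)), (array([430.6, -12.6, 109.9,  71.4, -19.3]), np.int32(955), array([277, 225], dtype=int32))]
0.59 [250.8, 211.1] [509.  124.6 124.6  89.4  -4.6]
0.57 [292.2, 249.2] [431.2 -12.6 128.3  85.8 -18.9]
[(array([963. , -79.2, 135.5,  90.1, -83.6]), np.int32(835), array([148, 150], dtype=int32)), (array([522.4, 123.5,  91.7,  72.7,  -5.2]), np.int32(685), array([242, 247], dtype=int32))]
0.88 [264.3, 269.0] [506.9 133.4 133.   92.   -5.4]
now [436.5 133.3   4.4] psi 84.7 w 0.59 F [ 0.  -0.9 -0.4] q6 -138 t 15.5833
-> [510.2 116.9   4. ] row [-0.5, -0.064, 0.003, -0.026] min rows 1.8
```

Request:
step_arm --plan '[[[-0.04, -0.004, 0, -0.002, -0.18], [-0.08, -0.01, 0, -0.004, -0.18], [-0.12, -0.015, 0, -0.007, -0.18], [-0.16, -0.02, 0, -0.009, -0.18], [-0.2, -0.026, 0, -0.011, -0.18], [-0.24, -0.031, 0, -0.013, -0.18], [-0.28, -0.036, 0, -0.015, -0.18], [-0.33, -0.042, 0, -0.018, -0.18], [-0.38, -0.048, 0, -0.02, -0.18], [-0.43, -0.055, 0, -0.023, -0.18], [-0.47, -0.06, 0, -0.025, -0.18], [-0.49, -0.063, 0, -0.026, -0.18]]]'

```text
clock: 16.58
tool_pos: [509.2, 117.0, 4.2]
ee_rot: [0.115, -3.139, 0.0]
force: [-2.6, -0.1, 1.4]
gripper_width: 0.589
grip_force: 0.6
```

Run:
```python
from h import *
for n in("top","side"):
    p=imaging.get_image(n); print(wells(p)[1:])
    for r in models.cut_out(p,"plate1"): print(r["confidence"],r["position"],rect(p,r["region"],20))
plan([(520,117.6,4,94.2)])
```

```text
[(array([431. , -12.7, 110.8,  71.4, -19.3]), np.int32(946), array([277, 225], dtype=int32))]
0.97 [252.7, 178.5] [ 5.990e+02  1.224e+02  8.930e+01  8.830e+01 -3.000e-01]
0.79 [291.1, 247.7] [431.3 -11.1 132.7  90.6 -19.3]
0.64 [431.9, 220.1] [ 501.3 -398.   232.6  187.5    2.7]
[(array([428.9, -12.2, 100.7,  72.6, -19.5]), np.int32(745), array([306, 226], dtype=int32)), (array([586.7, 120.5, 109.3,  73. ,   4.4]), np.int32(631), array([218, 237], dtype=int32))]
0.63 [328.1, 243.7] [420.5  -0.6 119.5  92.9 -19.5]
0.59 [239.8, 256.9] [578.7 129.4 134.9  95.2   3.9]
now [508.5 117.3   4.2] psi 94.1 w 0.59 F [-0.5  0.6 -0.7] q6 -121 t 16.7833
-> [520.  117.6   4. ] row [-0.077, -0.003, 0.001, -0.0] min rows 0.3
```

Request:
step_arm --plan '[[[-0.015, 0, 0, 0, -0.18], [-0.03, 0, 0, 0, -0.18], [-0.045, 0, 0, 0, -0.18], [-0.06, 0, 0, 0, -0.18], [-0.07, 0, 0, 0, -0.18], [-0.078, 0, 0, 0, -0.18], [-0.078, 0, 0, 0, -0.18]]]'

```text
clock: 17.37
tool_pos: [520.4, 118.2, 4.4]
ee_rot: [-0.114, 3.139, 0.0]
force: [-0.2, -0.0, 0.8]
gripper_width: 0.591
grip_force: 0.0
```

Request:
step_arm --plan '[[[-0.008, 0, 0, 0, -0.18], [-0.014, 0, 0, 0, -0.18], [-0.02, 0, 0, 0, -0.18], [-0.02, 0, 0, 0, -0.18]]]'

```text
clock: 17.7
tool_pos: [521.0, 118.2, 4.3]
ee_rot: [0.114, -3.134, 0.001]
force: [-12.7, 0.7, 9.2]
gripper_width: 0.593
grip_force: 6.6
```

Request:
step_arm --plan '[[[-0.008, 0, 0, 0, -0.18], [-0.014, 0, 0, 0, -0.18], [-0.02, 0, 0, 0, -0.18], [-0.02, 0, 0, 0, -0.18]]]'

```text
clock: 18.03
tool_pos: [521.1, 118.1, 4.3]
ee_rot: [0.114, -3.128, 0.003]
force: [-29.1, 1.5, 19.0]
gripper_width: 0.588
grip_force: 14.7
```

Plate 1 is seated against the bar with the tool at x≈521. I'll back off, lift and go behind plate 2.

Request:
step_arm --plan '[[[0.04, 0, 0, 0, -0.18], [0.08, 0, 0, 0, -0.18], [0.15, 0, 0, 0, -0.18], [0.15, 0, -0.25, 0, -0.18], [0.15, 0, -0.5, 0, -0.18], [0.15, 0, -0.5, 0, -0.18], [0.15, 0, -0.5, 0, -0.18]]]'

```text
clock: 18.62
tool_pos: [505.4, 117.8, 82.5]
ee_rot: [-0.114, 3.134, 0.004]
force: [0.0, -0.6, -1.5]
gripper_width: 0.593
grip_force: 0.0
```

Run:
```python
from h import *
p=imaging.get_image("side"); print(wells(p)[1:])
th=np.radians(-19.5); c=np.array([430.8,-12.8]); u=np.array([np.cos(th),np.sin(th)])
q=c-(63.9+11+8)*u; print(q)
plan([(*q,70,70.5),(*q,4,70.5)])
```

```text
[(array([434.1, -14. , 111.7,  72.6, -19.5]), np.int32(875), array([300, 222], dtype=int32)), (array([596.3, 121.3, 110.9,  72.8,   4.2]), np.int32(929), array([214, 236], dtype=int32))]
[352.65502039  14.87258863]
now [504.2 117.4  80.3] psi 94.1 w 0.59 F [-0.4 -0.4 -1.8] q6 -121 t 18.6667
-> [360.9  20.4  70.6] row [1.0, -0.575, 0.065, 0.066] min rows 4.2
-> [352.7  14.9  70. ] row [0.039, -0.053, 0.004, -0.0] min rows 0.2
-> [352.7  14.9   4. ] row [0.0, 0.0, 0.44, -0.0] min rows 1.6
```

Request:
step_arm --plan '[[[1, -0.575, 0.065, 0.066, -0.18], [1, -0.575, 0.065, 0.066, -0.18], [1, -0.575, 0.065, 0.066, -0.18], [1, -0.575, 0.065, 0.066, -0.18], [1, -0.575, 0.065, 0.066, -0.18], [1, -0.575, 0.065, 0.066, -0.18]]]'

```text
clock: 19.17
tool_pos: [359.2, 19.3, 69.3]
ee_rot: [0.535, 3.094, 0.004]
force: [0.6, 1.2, -0.1]
gripper_width: 0.59
grip_force: 0.0
```

Run:
```python
from h import *
plan([(352.7,14.9,70,70.5),(352.7,14.9,4,70.5)])
```

```text
now [359.2  19.3  69.3] psi 70.4 w 0.59 F [ 0.6  1.2 -0.1] q6 -146 t 19.1667
-> [352.7  14.9  70. ] row [0.031, -0.042, -0.005, -0.0] min rows 0.2
-> [352.7  14.9   4. ] row [0.0, 0.0, 0.44, -0.0] min rows 1.6
```

Request:
step_arm --plan '[[[0.03, -0.042, 0, 0, -0.18], [0.03, -0.042, 0, 0, -0.18], [0.03, -0.042, 0, 0, -0.18], [0.03, -0.042, 0.2, 0, -0.18], [0.03, -0.042, 0.35, 0, -0.18], [0.03, -0.042, 0.434, 0, -0.18], [0.03, -0.042, 0.434, 0, -0.18], [0.03, -0.042, 0.434, 0, -0.18]]]'

```text
clock: 19.83
tool_pos: [353.9, 15.4, 4.0]
ee_rot: [-0.534, -3.094, 0.004]
force: [0.5, 0.3, -0.2]
gripper_width: 0.591
grip_force: 0.0
```

Run:
```python
from h import *
p=imaging.get_image("side"); print(wells(p)[1:])
p=imaging.get_image("top"); print(wells(p)[1:])
th=np.radians(PA); u=np.array([np.cos(th),np.sin(th)])
q=FC[2]-(74.9+9)*u; s=np.array(state()["tool_pos"][:2])
plan([(*(s+(q-s)*.5),4,82.3),(*q,4,94.2)])
```

```text
[(array([436.5, -15. , 106.6,  72.3, -19.5]), np.int32(597), array([300, 222], dtype=int32)), (array([596.1, 121.3, 111.4,  72.8,   4.2]), np.int32(963), array([214, 236], dtype=int32))]
[(array([593.3, 122.3, 108.4,  70.1,   4.2]), np.int32(929), array([233, 170], dtype=int32)), (array([440.6, -16.4,  88.5,  70.8, -19.3]), np.int32(623), array([284, 225], dtype=int32))]
now [354.8  15.9   5.5] psi 70.4 w 0.59 F [-0.2  0.4  1.1] q6 -146 t 19.9333
-> [438.7 -13.3   4. ] row [-0.593, 0.004, 0.01, -0.033] min rows 2.1
-> [522.7 -42.6   4. ] row [-0.581, -0.119, 0.0, -0.033] min rows 2.1
```

Request:
step_arm --plan '[[[-0.05, 0, 0.01, 0, -0.18], [-0.1, 0, 0.01, 0, -0.18], [-0.15, 0, 0.01, -0.004, -0.18], [-0.2, 0, 0.01, -0.008, -0.18], [-0.25, 0.001, 0.01, -0.011, -0.18], [-0.3, 0.001, 0.01, -0.014, -0.18], [-0.35, 0.002, 0.01, -0.018, -0.18], [-0.4, 0.002, 0.01, -0.021, -0.18], [-0.45, 0.003, 0.01, -0.024, -0.18], [-0.5, 0.003, 0.01, -0.027, -0.18], [-0.55, 0.004, 0.01, -0.03, -0.18], [-0.593, 0.004, 0.01, -0.033, -0.18]]]'

```text
clock: 20.93
tool_pos: [439.3, -13.4, 4.2]
ee_rot: [0.21, 3.133, 0.001]
force: [-0.6, 0.2, 1.4]
gripper_width: 0.591
grip_force: 0.5
```

Run:
```python
from h import *
p=imaging.get_image("side"); print(wells(p)[1:])
for r in models.cut_out(p,"plate1"): print(r["confidence"],r["position"],rect(p,r["region"],20))
plan([(522.7,-42.6,4,94.2)])
```

```text
[(array([522.4, -27.2,  93.6,  72.7,  -7.7]), np.int32(506), array([275, 210], dtype=int32)), (array([596.1, 121.3, 111.4,  72.8,   4.2]), np.int32(964), array([214, 236], dtype=int32))]
0.71 [292.8, 226.3] [509.2 -14.6 131.4  93.7  -7.7]
0.58 [245.2, 254.7] [588.8 129.8 134.2  99.5   3.8]
now [439.3 -13.6   4. ] psi 82.3 w 0.59 F [-0.9  0.5  0.8] q6 -123 t 21.0333
-> [522.7 -42.6   4. ] row [-0.577, -0.117, 0.0, -0.033] min rows 2.1
```

Request:
step_arm --plan '[[[-0.05, -0.01, 0, -0.003, -0.18], [-0.1, -0.02, 0, -0.006, -0.18], [-0.15, -0.03, 0, -0.009, -0.18], [-0.2, -0.04, 0, -0.012, -0.18], [-0.25, -0.05, 0, -0.015, -0.18], [-0.3, -0.06, 0, -0.018, -0.18], [-0.35, -0.07, 0, -0.02, -0.18], [-0.4, -0.08, 0, -0.023, -0.18], [-0.45, -0.09, 0, -0.026, -0.18], [-0.5, -0.1, 0, -0.029, -0.18], [-0.55, -0.111, 0, -0.032, -0.18], [-0.577, -0.117, 0, -0.033, -0.18]]]'

```text
clock: 22.03
tool_pos: [522.2, -42.7, 3.4]
ee_rot: [-0.114, 3.139, 0.0]
force: [-1.0, 0.3, 1.7]
gripper_width: 0.59
grip_force: 0.4
```

Run:
```python
from h import *
p=imaging.get_image("side"); print(wells(p)[1:])
for r in models.cut_out(p,"plate1"): print(r["confidence"],r["position"],rect(p,r["region"],20))
plan([(532.5,-42,4,94.2)])
```

```text
[(array([598.8, -39.9, 110.2,  72.3,   5. ]), np.int32(585), array([250, 199], dtype=int32)), (array([596.5, 121.3, 110.6,  72.8,   4.2]), np.int32(945), array([214, 236], dtype=int32))]
0.83 [269.4, 215.4] [592.5 -28.1 124.  104.9   9.5]
0.57 [243.8, 254.2] [589.7 130.  136.1  95.2   4.2]
now [521.9 -42.7   3.2] psi 94.1 w 0.59 F [-0.   0.3  0.5] q6 -103 t 22.1333
-> [532.5 -42.    4. ] row [-0.071, -0.001, -0.005, -0.0] min rows 0.3
```

Request:
step_arm --plan '[[[-0.015, 0, 0, 0, -0.18], [-0.03, 0, 0, 0, -0.18], [-0.045, 0, 0, 0, -0.18], [-0.06, 0, 0, 0, -0.18], [-0.07, 0, 0, 0, -0.18], [-0.08, 0, 0, 0, -0.18], [-0.08, 0, 0, 0, -0.18]]]'

```text
clock: 22.72
tool_pos: [532.5, -41.9, 2.8]
ee_rot: [0.114, -3.137, 0.0]
force: [-5.9, 0.4, 4.5]
gripper_width: 0.59
grip_force: 2.6
```

Request:
step_arm --plan '[[[-0.008, 0, 0, 0, -0.18], [-0.014, 0, 0, 0, -0.18], [-0.02, 0, 0, 0, -0.18], [-0.02, 0, 0, 0, -0.18]]]'

```text
clock: 23.05
tool_pos: [532.6, -42.0, 2.7]
ee_rot: [0.113, -3.13, 0.001]
force: [-19.5, 2.3, 13.2]
gripper_width: 0.591
grip_force: 9.5
```

Request:
step_arm --plan '[[[-0.008, 0, 0, 0, -0.18], [-0.014, 0, 0, 0, -0.18], [-0.014, 0, 0, 0, -0.18]]]'

```text
clock: 23.3
tool_pos: [532.6, -42.1, 2.6]
ee_rot: [0.113, -3.125, 0.002]
force: [-29.5, 4.2, 20.4]
gripper_width: 0.591
grip_force: 14.4
```

Request:
step_arm --plan '[[[0.04, 0, 0, 0, -0.18], [0.08, 0, 0, 0, -0.18], [0.15, 0, 0, 0, -0.18], [0.15, 0, -0.3, 0, -0.18], [0.15, 0, -0.6, 0, -0.18], [0.15, 0, -0.9, 0, -0.18], [0.15, 0, -1, 0, -0.18], [0.15, 0, -1, 0, -0.18]]]'

```text
clock: 23.97
tool_pos: [519.2, -43.1, 160.8]
ee_rot: [-0.114, 3.127, 0.001]
force: [-0.2, 0.0, 0.3]
gripper_width: 0.591
grip_force: 0.0
```

Run:
```python
from h import *
plan([(440,220,190,94.2)])
```

```text
now [519.2 -43.1 160.8] psi 94.2 w 0.59 F [-0.2  0.   0.3] q6 -103 t 23.9667
-> [474.9 104.  177.1] row [0.223, 1.0, -0.109, -0.0] min rows 3.7
-> [440. 220. 190.] row [0.175, 0.788, -0.086, -0.0] min rows 2.9
```

Request:
step_arm --plan '[[[0.22, 1, -0.11, 0, 1], [0.22, 1, -0.11, 0, 1], [0.22, 1, -0.11, 0, 1], [0.22, 1, -0.11, 0, 1], [0.22, 1, -0.11, 0, 1]]]'

```text
clock: 24.38
tool_pos: [471.6, 108.3, 170.4]
ee_rot: [-0.121, 3.137, 0.004]
force: [0.7, -0.1, -0.1]
gripper_width: 0.0
grip_force: 0.0
```

Request:
step_arm --plan '[[[0.175, 0.788, -0.086, 0, 1], [0.175, 0.788, -0.086, 0, 1], [0.175, 0.788, -0.086, 0, 1], [0.175, 0.788, -0.086, 0, 1], [0.175, 0.788, -0.086, 0, 1]]]'

```text
clock: 24.8
tool_pos: [437.1, 221.8, 182.4]
ee_rot: [-0.119, 3.139, 0.001]
force: [0.6, -0.5, -0.4]
gripper_width: -0.003
grip_force: 0.0
```

Run:
```python
from h import *
for n in("top","side"):
    p=imaging.get_image(n); print(n,wells(p)[1:])
    for t,z in [("supply",50),("switch_tip",116),("dimmer_grip",94)]:
        for r in models.cut_out(p,t)[:1]: print(t,r["confidence"],r["position"],rect(p,r["region"],z))
        for r in models.pinpoint(p,t)[:1]: print(t,r["confidence"],r["position"],toworld(p,r["position"],{"supply":0,"dimmer_grip":85}.get(t,z)))
    if n=="side": cv2.imwrite("pics/s4.png",cv2.resize(p["image"][150:420,130:410,::-1],None,fx=2.2,fy=2.2,interpolation=cv2.INTER_CUBIC))
    else: cv2.imwrite("pics/t4.png",cv2.resize(p["image"][130:280,110:400,::-1],None,fx=2.7,fy=2.7,interpolation=cv2.INTER_CUBIC))
    # model overlay points of supply
plan([(376,387,150,94.2),(376,387,100,94.2)])
```

```text
top [(array([604.9, -37.8, 108.6,  72.2,   3.9]), np.int32(933), array([289, 166], dtype=int32)), (array([593.3, 122.3, 108.4,  70.1,   4.2]), np.int32(929), array([233, 170], dtype=int32))]
supply 0.68 [132.8, 203.9] [514.3 398.7 142.4 132.    5.6]
dimmer_grip 0.58 [140.3, 206.8] [539.9 398.4  40.6  37.8  89.5]
dimmer_grip 0.56 [138.1, 208.7] [[533.68218471 410.20822576]]
side [(array([596.1, 121.3, 111.4,  72.8,   4.2]), np.int32(965), array([214, 236], dtype=int32))]
supply 0.75 [208.0, 359.9] [478.5 411.8 217.5 139.2   4.5]
supply 0.9 [213.3, 364.6] [[480.80082658 396.6234034 ]]
switch_tip 0.47 [236.0, 347.0] [413.5 398.3  35.9  23.1 -61. ]
switch_tip 0.72 [237.5, 346.2] [[410.95789374 396.41167013]]
dimmer_grip 0.46 [246.8, 242.0] [544.  131.1 239.  158.3 -85.5]
dimmer_grip 0.57 [179.3, 333.3] [[538.87611237 411.03512112]]
now [437.5 220.  182.4] psi 94.1 w -0.0 F [ 0.4 -0.7  0.1] q6 -136 t 25.5
-> [383.5 366.5 154. ] row [0.288, 1.0, 0.19, -0.0] min rows 3.8
-> [376. 387. 150.] row [0.04, 0.14, 0.026, -0.0] min rows 0.5
-> [376. 387. 100.] row [0.0, 0.0, 0.333, -0.0] min rows 1.2
```

View pics/s4.png

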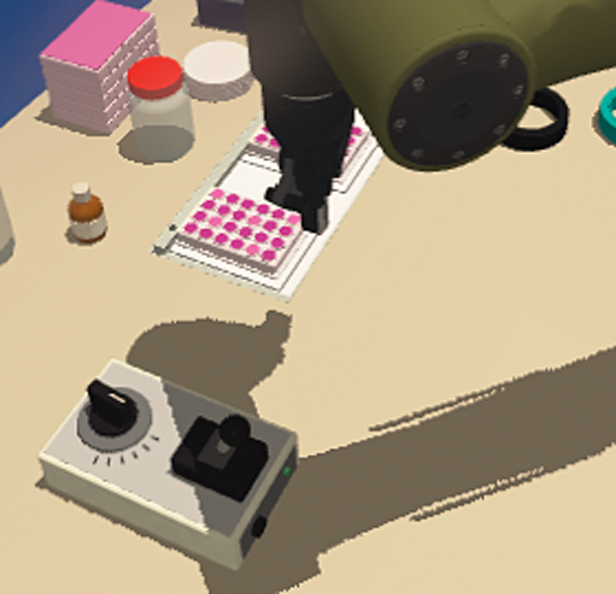

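View pics/t4.png

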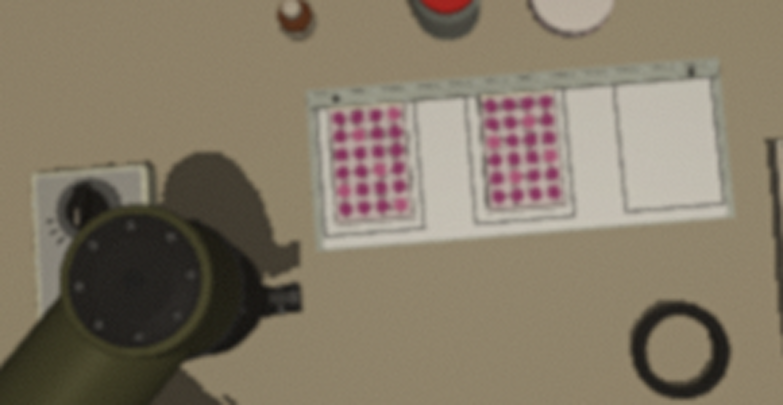

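The row is complete: plates sit inside fields 1 and 2 against the bar, and field 3 is empty. Toggle tip at side pixel (237,345), knob at (179,333). Now I'll push the toggle with shut fingers.

Run:
```python
from h import *
plan([(364,388.5,150,94.2),(364,388.5,102,94.2),(429,393,102,94.2)])
```

```text
now [437.5 220.  182.4] psi 94.1 w -0.0 F [ 0.4 -0.7  0.1] q6 -136 t 25.5
-> [373.9 365.8 154.4] row [0.353, 1.0, 0.187, -0.0] min rows 3.9
-> [364.  388.5 150. ] row [0.055, 0.156, 0.029, -0.0] min rows 0.6
-> [364.  388.5 102. ] row [0.0, 0.0, 0.32, -0.0] min rows 1.2
-> [429. 393. 102.] row [-0.434, -0.002, 0.0, -0.0] min rows 1.6
```

Request:
step_arm --plan '[[[0.35, 1, 0.187, 0, 1], [0.35, 1, 0.187, 0, 1], [0.35, 1, 0.187, 0, 1], [0.35, 1, 0.187, 0, 1], [0.35, 1, 0.187, 0, 1]]]'

```text
clock: 25.92
tool_pos: [371.4, 369.5, 152.0]
ee_rot: [0.12, -3.137, 0.002]
force: [-0.7, -2.4, -1.0]
gripper_width: 0.0
grip_force: 0.0
```

Request:
step_arm --plan '[[[0.06, 0.156, 0.03, 0, 1], [0.06, 0.156, 0.03, 0, 1], [0.06, 0.156, 0.2, 0, 1], [0.06, 0.156, 0.35, 0, 1], [0.06, 0.156, 0.35, 0, 1], [0.06, 0.156, 0.35, 0, 1]]]'

```text
clock: 26.42
tool_pos: [363.5, 387.8, 101.2]
ee_rot: [0.114, -3.139, 0.004]
force: [0.0, -0.2, 1.1]
gripper_width: -0.003
grip_force: 0.0
```

Request:
step_arm --plan '[[[-0.04, 0, 0, 0, 1], [-0.08, 0, 0, 0, 1], [-0.12, 0, 0, 0, 1], [-0.16, 0, 0, 0, 1], [-0.2, 0, 0, 0, 1], [-0.24, 0, 0, 0, 1], [-0.28, 0, 0, 0, 1], [-0.32, 0, 0, 0, 1], [-0.36, 0, 0, 0, 1], [-0.4, 0, 0, 0, 1], [-0.4, 0, 0, 0, 1]]]'

```text
clock: 27.33
tool_pos: [424.5, 392.8, 101.5]
ee_rot: [-0.113, 3.14, -0.001]
force: [0.3, -0.2, -0.7]
gripper_width: -0.004
grip_force: 0.0
```

Run:
```python
from h import *
p=imaging.get_image("side"); cv2.imwrite("pics/s5.png",cv2.resize(p["image"][270:420,130:300,::-1],None,fx=4,fy=4,interpolation=cv2.INTER_CUBIC))
plan([(440,393,102,94.2)])
```

```text
now [424.1 392.7 101.4] psi 94.1 w 0.0 F [ 0.2  0.1 -0.6] q6 -149 t 27.3833
-> [440. 393. 102.] row [-0.106, -0.006, -0.004, -0.0] min rows 0.4
```

View pics/s5.png

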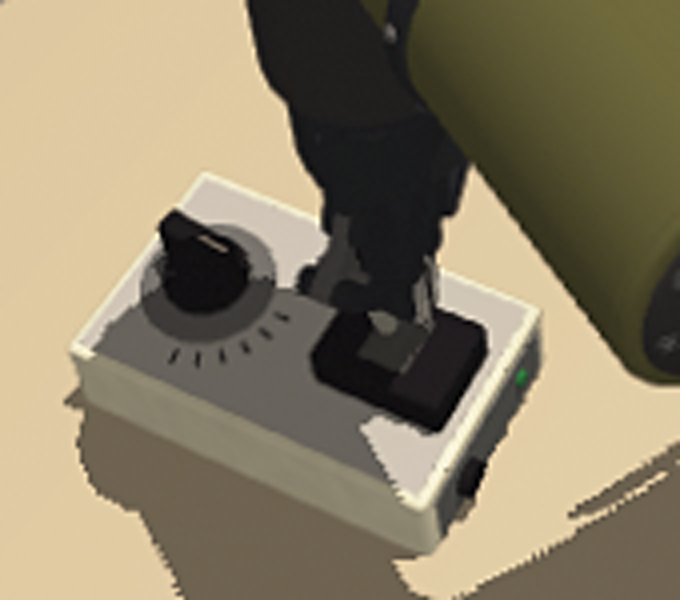

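The toggle's ball is visible ahead of the fingers at crop (315,280), leaning away. I'll push on until the stop is felt.

Request:
step_arm --plan '[[[-0.02, 0, 0, 0, 1], [-0.04, 0, 0, 0, 1], [-0.05, 0, 0, 0, 1], [-0.05, 0, 0, 0, 1]]]'

```text
clock: 27.72
tool_pos: [431.0, 393.4, 101.5]
ee_rot: [0.114, -3.139, 0.001]
force: [-1.2, 0.1, -0.2]
gripper_width: 0.001
grip_force: 0.4
```

Request:
step_arm --plan '[[[-0.02, 0, 0, 0, 1], [-0.03, 0, 0, 0, 1], [-0.03, 0, 0, 0, 1]]]'

```text
clock: 27.97
tool_pos: [433.6, 393.8, 101.6]
ee_rot: [0.115, -3.135, 0.001]
force: [-11.5, -2.5, 2.0]
gripper_width: 0.002
grip_force: 5.6
```

Request:
step_arm --plan '[[[0.1, 0, 0, 0, 1], [0.2, 0, 0, 0, 1], [0.2, 0, -0.25, 0, 1], [0.2, 0, -0.5, 0, 1], [0.2, 0, -0.5, -0.02, 1], [0.2, 0, -0.5, -0.04, 1], [0.2, 0, -0.5, -0.06, 1], [0.2, 0, -0.5, -0.08, 1], [0.2, 0, -0.5, -0.1, 1], [0.2, 0, -0.5, -0.12, 1], [0.2, 0, -0.5, -0.12, 1]]]'

```text
clock: 28.88
tool_pos: [405.9, 391.9, 177.4]
ee_rot: [-1.268, 2.873, 0.001]
force: [-0.3, -0.8, 0.3]
gripper_width: -0.001
grip_force: 0.0
```

Run:
```python
from h import *
for n in ("top","side"):
    p=imaging.get_image(n); print(n,wells(p)[1:])
    for t,z in [("switch_tip",116),("dimmer_grip",94)]:
        for r in models.cut_out(p,t)[:1]: print(t,r["confidence"],r["position"],rect(p,r["region"],z))
        for r in models.pinpoint(p,t)[:1]: print(t,r["confidence"],r["position"],toworld(p,r["position"],{"dimmer_grip":85}.get(t,z)))
    if n=="side":
        for X in ([488.4+d,397.5+d*.073] for d in (0,)):
            pts=[(X[0]+54.9,X[1]+4,94),(X[0]+54.9+21,X[1]+5.5,94),(X[0]+54.9-21,X[1]+2.5,94)]
            print(topix(p,pts))
plan([(542,402,180,273),(542,402,66,274.2)])
```

```text
top [(array([604.9, -38. , 109.1,  71. ,   4.4]), np.int32(931), array([289, 166], dtype=int32)), (array([593.3, 122.3, 108.4,  70.1,   4.2]), np.int32(929), array([233, 170], dtype=int32))]
switch_tip 0.53 [135.0, 234.2] [[463.03909764 407.5064295 ]]
dimmer_grip 0.67 [141.8, 206.2] [538.6 397.2  46.3  43.2   1.2]
dimmer_grip 0.46 [139.7, 209.5] [[531.47150199 405.80972991]]
side []
switch_tip 0.71 [218.9, 338.7] [449.6 406.6  53.   26.2 -41.2]
switch_tip 0.51 [214.7, 339.3] [[455.69926803 404.42418469]]
dimmer_grip 0.85 [179.2, 329.2] [[545.00026612 403.57456161]]
[[179.81951632 326.01581018]
 [170.82456356 322.19893259]
 [188.955079   329.88224668]]
now [405.5 391.7 176.8] psi 137.3 w 0.0 F [ 0.7 -0.9  0.6] q6 -107 t 29.3833
-> [542. 402. 180.] row [-0.667, -0.622, -0.021, -0.236] min rows 11.9
-> [542. 402. 180.] row [0.0, 0.0, 0.0, -0.141] min rows 7.1
-> [542. 402.  66.] row [0.0, 0.0, 0.76, -0.003] min rows 2.7
```

Request:
step_arm --plan '[[[-0.67, -0.62, -0.02, -0.236, -1], [-0.67, -0.62, -0.02, -0.236, -1], [-0.67, -0.62, -0.02, -0.236, -1], [-0.67, -0.62, -0.02, -0.236, -1], [-0.67, -0.62, -0.02, -0.236, -1], [-0.67, -0.62, -0.02, -0.236, -1], [-0.67, -0.62, -0.02, -0.236, -1], [-0.67, -0.62, -0.02, -0.236, -1], [-0.67, -0.62, -0.02, -0.236, -1], [-0.67, -0.62, -0.02, -0.236, -1], [-0.67, -0.62, -0.02, -0.236, -1], [-0.67, -0.62, -0.02, -0.236, -1]]]'

```text
clock: 30.38
tool_pos: [542.0, 402.6, 179.7]
ee_rot: [2.877, -1.262, -0.0]
force: [-0.1, 0.8, 0.6]
gripper_width: 0.999
grip_force: 0.0
```

Request:
step_arm --plan '[[[0, 0, 0, -0.143, -0.2], [0, 0, 0, -0.143, -0.2], [0, 0, 0, -0.143, -0.2], [0, 0, 0, -0.143, -0.2], [0, 0, 0, -0.143, -0.2], [0, 0, 0, -0.143, -0.2], [0, 0, 0, -0.143, -0.2], [0, 0, 0, -0.143, -0.2], [0, 0, 0, -0.143, -0.2]]]'

```text
clock: 31.13
tool_pos: [542.0, 402.6, 179.7]
ee_rot: [3.14, 0.101, -0.0]
force: [-0.4, 0.1, -0.6]
gripper_width: 0.604
grip_force: 0.0
```

Run:
```python
from h import *
plan([(543,402,110,274.2),(543,402,65,274.2)])
```

```text
now [542.  402.6 179.7] psi -86.3 w 0.6 F [-0.4  0.1 -0.6] q6 40 t 31.1333
-> [543. 402. 110.] row [0.007, 0.004, 0.465, -0.001] min rows 1.7
-> [543. 402.  65.] row [0.0, 0.0, 0.3, -0.0] min rows 1.1
```

Request:
step_arm --plan '[[[0.007, 0.004, 0.25, 0, -0.2], [0.007, 0.004, 0.46, 0, -0.2], [0.007, 0.004, 0.6, 0, -0.2], [0.007, 0.004, 0.7, 0, -0.2], [0.007, 0.004, 0.765, 0, -0.2], [0.007, 0.004, 0.765, 0, -0.2]]]' --squeeze 40

```text
clock: 31.63
tool_pos: [542.2, 401.3, 62.4]
ee_rot: [3.137, 0.1, -0.005]
force: [0.1, -0.1, -0.4]
gripper_width: 0.606
grip_force: 0.0
```

Request:
step_arm --plan '[[[0, 0, 0, 0, 1], [0, 0, 0, 0, 1], [0, 0, 0, 0, 1], [0, 0, 0, 0, 1], [0, 0, 0, 0, 1]]]'

```text
clock: 32.05
tool_pos: [542.9, 405.7, 67.5]
ee_rot: [-3.133, -0.106, -0.004]
force: [-2.6, 8.8, 2.1]
gripper_width: 0.156
grip_force: 41.4
```

Request:
step_arm --plan '[[[0, -0.015, 0, 0, 1], [0, -0.03, 0, 0, 1], [0, -0.03, 0, 0.012, 1], [0, -0.03, 0, 0.026, 1], [0, -0.03, 0, 0.04, 1], [0, -0.03, 0, 0.054, 1], [0, -0.03, 0, 0.068, 1], [0, -0.03, 0, 0.082, 1], [0, -0.03, 0, 0.096, 1], [0, -0.03, 0, 0.11, 1], [0, -0.03, 0, 0.124, 1], [0, -0.03, 0, 0.138, 1]]]'

```text
clock: 33.05
tool_pos: [542.7, 405.6, 67.5]
ee_rot: [2.889, -1.231, 0.001]
force: [-6.3, -3.7, 7.5]
gripper_width: 0.157
grip_force: 42.4
```

Request:
step_arm --plan '[[[0, 0, 0, 0.012, 1], [0, 0, 0, 0.024, 1], [0, 0, 0, 0.036, 1], [0, 0, 0, 0.048, 1], [0, 0, 0, 0.06, 1], [0, 0, 0, 0.072, 1], [0, 0, 0, 0.08, 1], [0, 0, 0, 0.086, 1], [0, 0, 0, 0.092, 1], [0, 0, 0, 0.092, 1]]]'

```text
clock: 33.88
tool_pos: [542.5, 405.9, 67.5]
ee_rot: [2.423, -1.998, 0.002]
force: [-6.2, -4.3, 7.3]
gripper_width: 0.154
grip_force: 59.6
```

Run:
```python
from h import *
s=state(); print(s["force"],s["ft_torque"],s["grip_force"]); plan([(543,402,65,194.2)])
```

```text
[-6.15903829 -4.34059729  7.284312  ] [-1.50360098  2.2782341   1.08909109] 59.603534205816686
now [542.5 405.9  67.5] psi -169.0 w 0.15 F [-6.2 -4.3  7.3] q6 -43 t 33.8833
-> [543. 402.  65.] row [0.026, 0.002, 0.017, -0.009] min rows 0.4
```

The knob has turned about 83° and torque has risen, so it is at its stop. Release, lift and check everything.

Request:
step_arm --plan '[[[0, 0, 0, -0.005, 1], [0, 0, 0, -0.005, -0.3], [0, 0, 0, -0.005, -0.3], [0, 0, 0, -0.005, -0.3], [0, 0, -0.2, -0.005, -0.3], [0, 0, -0.4, -0.005, -0.3], [0, 0, -0.8, -0.005, -0.3], [0, 0, -1, -0.005, -0.3], [0, 0, -1, -0.005, -0.3]]]'

```text
clock: 34.63
tool_pos: [545.2, 407.3, 225.2]
ee_rot: [-2.444, 1.954, -0.005]
force: [0.1, -0.2, 2.8]
gripper_width: 0.648
grip_force: 0.0
```

Request:
step_arm --plan '[[[-0.8, -1, 0, 0, -0.3], [-0.8, -1, 0, 0, -0.3], [-0.8, -1, 0, 0, -0.3], [-0.8, -1, 0, 0, -0.3], [-0.8, -1, 0, 0, -0.3], [-0.8, -1, 0, 0, -0.3]]]'

```text
clock: 35.13
tool_pos: [663.4, 558.2, 211.7]
ee_rot: [2.453, -1.959, -0.0]
force: [-0.2, 1.1, -0.4]
gripper_width: 0.653
grip_force: 0.0
```

Run:
```python
from h import *
a,b=imaging.get_image("top"),imaging.get_image("side")
for p in(a,b):
    print(wells(p)[1:])
    for r in models.cut_out(p,"plate1"): print(r["confidence"],r["position"],rect(p,r["region"],20))
A=cv2.resize(a["image"][130:290,100:480],(798,336)); 
cv2.imwrite("pics/f.png",np.vstack([A,cv2.resize(np.hstack([b["image"][290:420,130:290],b["image"][130:260,210:430]]),(798,264))])[:,:,::-1])
plan([])
```

```text
[(array([604.9, -38. , 108.7,  71.6,   4. ]), np.int32(932), array([289, 166], dtype=int32)), (array([593.3, 122.3, 108.4,  70.1,   4.2]), np.int32(929), array([233, 170], dtype=int32))]
0.75 [298.7, 186.9] [603.2 -36.7 126.4  84.4   3.9]
0.65 [245.0, 191.7] [590.6 122.  129.9  89.7   4.7]
0.28 [273.3, 128.0] [ 7.717e+02  4.160e+01  9.480e+01  7.210e+01 -5.000e-01]
[]
now [662.6 556.8 212.8] psi -167.2 w 0.65 F [0.3 0.2 1.9] q6 -40 t 35.3333
```

View pics/f.png

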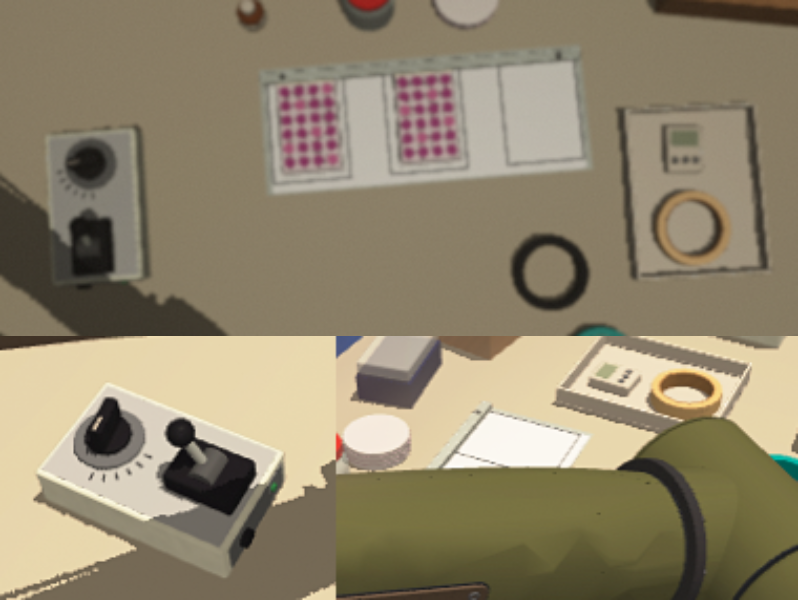

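Plates sit in fields 1 and 2 against the bar, timer and tape are in the tray, the toggle leans away, and the knob bar lies crosswise. Handing in.

```bash
python3 -c "
from rig import robot; print(robot.sign_off())"
```

```text
the job is handed in; nothing more can be done
None
```

I handed the job in at about 35 s; no verdict came back. The last pictures show both plates (no third present) in fields 1 and 2 against the bar, the tape and timer (no marker present) in the tray, the toggle thrown fully over and the dimmer at its stop.

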